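# Empty the filter-cartridge holder with the ejector rod

### The job

Empty the filter-cartridge holder: turn its keeper knob until it clicks over to open, take the ejector rod from its mat and drive every seated cartridge right through its bore and out onto the guide rods. Lay the rod back along the middle of its mat, lay each cartridge properly down in a cradle of its own on the storage rack, and when the holder is empty turn the knob back until it clicks shut. Leave everything else on the desk where it is.

Things in the scene. Friction and masses are not known exactly. Their poses are not given: they have to be found in the camera images.
- cartridge_0_center (a point): filter cartridge: dark anodised metal cylinder, 36 mm in diameter, 68 mm long, about 0.1 kg, small groove round its middle, glass window in each end; the point is its centre, x along its axis (either way round). At first seated in a bore of the holder, its axis 1 mm under the bore's; two or three are present, a missing one reads None
- cartridge_1_center (a point): filter cartridge: dark anodised metal cylinder, 36 mm in diameter, 68 mm long, about 0.1 kg, small groove round its middle, glass window in each end; the point is its centre, x along its axis (either way round). At first seated in a bore of the holder, its axis 1 mm under the bore's; two or three are present, a missing one reads None
- cartridge_2_center (a point): filter cartridge: dark anodised metal cylinder, 36 mm in diameter, 68 mm long, about 0.1 kg, small groove round its middle, glass window in each end; the point is its centre, x along its axis (either way round). At first seated in a bore of the holder, its axis 1 mm under the bore's; two or three are present, a missing one reads None
- holder: fixed cartridge holder: two upright aluminium plates (16 mm thick, 76 mm tall to the top, outer faces 72 mm apart) with three level through-bores, 38 mm wide, 70 mm apart. Origin: centre between the plates, on the desk; x is the driving direction, z up. Seated cartridges show from above in the gap between the plates, beside the cross bar (top at 84 mm)
- bore_0 (a point): centre of the entry mouth of bore 0, 50 mm above the desk, on the outer face of the entry plate; x points into the bore, the driving direction. The exit face is at x = 72 mm; a seated cartridge spans x = 2 to 70 mm and is out when its rear end has passed the exit face (centre beyond x = 106 mm). A sprung ball in its groove holds it: up to about 15 N to start it, then less
- bore_1 (a point): centre of the entry mouth of bore 1, 50 mm above the desk, on the outer face of the entry plate; x points into the bore, the driving direction. The exit face is at x = 72 mm; a seated cartridge spans x = 2 to 70 mm and is out when its rear end has passed the exit face (centre beyond x = 106 mm). Steel guide rods carry it on level beyond the exit
- bore_2 (a point): centre of the entry mouth of bore 2, 50 mm above the desk, on the outer face of the entry plate; x points into the bore, the driving direction. The exit face is at x = 72 mm; a seated cartridge spans x = 2 to 70 mm and is out when its rear end has passed the exit face (centre beyond x = 106 mm). A stop plate 52 mm tall stands at x = 152 mm
- knob_grip (a point): black bar-shaped keeper knob (bar 52 mm long, 14 mm wide, 24 mm tall) on top of the holder, turning about the vertical; the point is the centre of the bar, on the axis, x along the bar, z up; the housing under it lies 19 mm below this point, the tops of three ball plungers 22 mm below
- keeper_knob (a joint): angle of the keeper knob, rad, growing anticlockwise from above. 0 = closed: a steel finger of the sliding keeper stands across every exit mouth. 1.4 = open: the fingers have slid 32 mm aside. An over-centre spring holds it at either end with about 0.23 N m and pulls less and less towards mid-throw: let go before 0.7 it snaps back, beyond that it clicks on to 1.4 and stays
- rod_grip (a point): ejector rod, about 0.18 kg, 180 mm long: square grey handle (26 x 26 mm, 80 mm long), thin steel shaft (14 mm), round brass nose (26 mm in diameter, 18 mm long). The point is the centre of the handle, 140 mm behind the nose's end face and 40 mm behind the handle's front; x along the rod towards the nose
- rod_mid (a point): the middle of the ejector rod's length, on its axis (50 mm ahead of the handle's centre, 13 mm above the mat when it lies there); x towards the nose
- mat_top (a point): centre of the top face of the black rubber tool mat (fixed, 230 x 104 x 3 mm) on which the rod lies; x along its length, z up
- rack: loose storage rack, about 0.7 kg: grey board 112 x 238 mm, 8 mm thick, with three cradles side by side, 76 mm apart, each of two steel rods (tops 17.5 mm above the desk, 24 mm apart) for a lying cartridge; a lip 18 mm tall along either long side, 98 mm apart inside. Origin: centre of its underside, x along the cradles
- cradle_0 (a point): cradle 0 of the rack: where the centre of a cartridge lying in it comes to be (32 mm above the desk); x along the cradle, z up
- cradle_1 (a point): cradle 1 of the rack: where the centre of a cartridge lying in it comes to be (32 mm above the desk); x along the cradle, z up
- cradle_2 (a point): cradle 2 of the rack: where the centre of a cartridge lying in it comes to be (32 mm above the desk); x along the cradle, z up
- wafer_box: bystander, to be left alone: round white wafer box, 66 mm across, 18 mm tall; origin at the centre of its underside
- tweezers: bystander, to be left alone: steel tweezers, 120 mm long, lying; origin at the centre of its underside
- dropper_bottle: bystander, to be left alone: amber dropper bottle, 94 mm tall; origin at the centre of its underside
- spare_objective: bystander, to be left alone: spare microscope objective, 50 mm tall, standing; origin at the centre of its underside
- tape_roll: bystander, to be left alone: roll of paper tape, 68 mm across, lying flat; origin at the centre of its underside

How it is judged:
By the outcome, as a careful person would: the job done as asked, in the order asked, and still so for the second after the job is handed in, with the robot touching nothing.
Of cartridge_0, cartridge_1, cartridge_2 only 2 to 3 are there at a start; the rules pass over those that are not, and their reading is None.
At some moment in a run one of rack, ejector_rod may be knocked a few centimetres aside while the robot is not near it.
It also fails if it takes over 210 s, if anything falls off the work surface, if the arm or the gripper's body presses on something with over 40 N, if the wrist force passes 120 N, or if a joint passes its speed limit or range.

### The arm

A 7-joint arm with a two-finger parallel gripper is mounted at the origin on a cart in front of the work surface, level with it; the furniture and walls round the work are solid. World frame = base frame: x ahead of the robot, y to its left, z up, the work surface at z = 0. Lengths are in m, angles in degrees, forces in N, time in s.
With the tool pointing down it reaches from about 0.425 to 0.875 m from the base axis. Payload 4.7 kg.
Tool frame: the origin (TCP) lies on the mounting face of the last link; the fingertips stand 182 mm ahead of it and the grasp point (between the pads) lies 164 mm ahead of it; z points along the fingers, x is the direction in which the jaws open and shut, and the axes are right-handed (so a half turn about z gives the same grasp; the last joint's range is limited). The gripper opens to 87 mm and grips with 3 to 60 N. Pads are 19 mm wide; open, the fingers measure 117 mm over their backs; the gripper's body (75 mm by 190 mm) begins 51 mm behind the grasp point.
Start: joints at [76.667, 18.392, -4.016, 83.108, 1.295, 78.541, -3.26], TCP at [0.159, -0.63, 0.405] pointing down, gripper open.
Joint ranges: [-163.93, 163.93], [-17.29, 119.83], [-79.2, 71.16], [3.27, 140.29], [-89.18, 269.18], [5.43, 117.66], [-154.24, 154.24]. Speed limits (degrees/s): [147.25, 147.25, 180, 180, 180, 180, 180].

### API

Orientations are given as [roll, pitch, yaw] about the fixed x, y, z axes, in that order (R = Rz(yaw) Ry(pitch) Rx(roll)).
In Python, from cell import status, cams, env, outline_of, landmark_of gives the robot as it stands. The module is installed in compiled form; this text tells all that it offers.
- The arm moves only by the tool jog_arm, never from a script. Its argument "rows" is a list of rows, each a list of 7 numbers: the closure, from 0 (fully open) to 1 (shut), then the shift along the tool's x, y, z in m, then the turn, a rotation vector about the tool's x, y, z in degrees. A call has 1 to 12 rows; each row shifts and turns the commanded pose from where the row before left it, along the tool's axes as they then stand; what a row does not reach is not made up. A row lasts 1/12 s, in which the tool goes at most 41.7 mm and 7.16 degrees, less where a joint would pass 70% of its speed; a pose out of reach is approached as far as the arm can. A call with a gripper value outside its range is refused whole. The fingers move at their own pace and stop on an object; "grip_force" is the grip in N (left out, the last holds). Time passes only in rows, so rows that do not move let the fingers close. It gives the time, the measured TCP pose, the force and the opening at its end, in the units of the state.
- status.get_obs(): the state, without advancing time (a new reading comes with each control period).
- cams.read_camera(name): name is "scene" or "top" or "wrist"; returns (picture, depth): 400x640x3 uint8, red, green, blue; 400x640 float32, m along the optical axis (not along the pixel's ray), 0 where there is no reading.
- cams.camera_params(name): a dict with "vfov" (degrees; the focal length in pixels is half the picture's height over the tangent of half this angle, whatever the lens; pixels are square), "cx", "cy" (the principal point, pixels), "eye" and "attitude" of the camera in the world. Camera axes: x right, y up, looking along -z (the intrinsics and any distortion apply to the point x, -y, -z); pixel columns grow to the right and rows downward; lengths in m; the calibration is good to about 2 mm. A picture is of the moment at which its call begins: read the wrist's pose just before it. camera_params takes no time and is no camera call; for the wrist camera it gives the pose at the moment of the call.
- env.sign_off(): hands the job in, once; it reports no verdict.
Trained networks look in the newest picture that a camera, given by its name, has taken for a name from the list of things; names that differ only in an ending like _2 or _b are one class to them, and where a whole thing is asked for, a point or a joint stands for the part that bears it (a point fixed in the world has none). Each returns a list of dicts, best first, with "conf" (0 to 1); they miss things now and then, are a little off and sometimes report something else, mostly with a low value. They report only what shows in the picture. A call takes as long as a camera call.
- outline_of(camera, name): "pixels" (400x640 bool, what is visible of it) and "box" ([left, top, right, bottom] in pixels, round what is visible of it).
- landmark_of(camera, name): "position" ([row, column] in pixels: a listed point, or the origin of a listed thing).
The state is a dict: "time_s": time; "qpos": joint angles; "joint_velocities": joint speeds; "effort": joint torques, N m; "tool_pos": TCP position; "tool_rot": TCP orientation; "force": force on the tool from outside, world axes, zero at the start; "wrist_torque": the same for the moment, N m; "grip_width": finger opening in m.
Only numpy, scipy, OpenCV 4.12 (cv2) and the standard library are available. Lean on these libraries where they do the work, as an engineer would, in place of code of your own. Each camera call takes 0.05 s, during which the arm holds its last target. There are 200 camera calls.

## Working session

There is one attempt and no reset: what is moved stays moved. The work goes in short steps, Python scripts to look and compute and a tool call to move; the robot and the scene stay as the last step left them, time stands still between calls to the robot, and variables do not carry over. Pictures are saved under pics/ and viewed, about 12 in all and at most 16, crops included, and the job is handed in when it is done.

Besides the shell and the picture viewer there is one more tool, called after "Call:" as name(argument=value, ...) on one line, values as JSON. jog_arm: Moves the arm, as the interface text tells. Its arguments: {"type":"object","properties":{"rows":{"type":"array"},"grip_force":{"type":"number"}},"required":["rows"]}

```bash
mkdir -p pics; cat > h.py <<'E'
import numpy as np, cv2
from scipy.spatial.transform import Rotation as R
from cell import status, cams, env, outline_of, landmark_of
def rot(a):
    a=np.array(a,float)
    if a.shape==(3,3): return a
    if a.shape==(3,): return R.from_euler('xyz',a,degrees=True).as_matrix()
    return R.from_quat(a).as_matrix()
def K(p): return 200/np.tan(np.radians(p['vfov']/2))
def ray(p,rc):
    f=K(p); d=np.array([(rc[1]-p['cx'])/f,-(rc[0]-p['cy'])/f,-1.])
    return rot(p['attitude'])@d
def at_z(p,rc,z):
    d=ray(p,rc); e=np.array(p['eye']); return e+d*(z-e[2])/d[2]
def proj(p,X):
    c=rot(p['attitude']).T@(np.array(X)-np.array(p['eye'])); f=K(p)
    return [p['cy']+f*c[1]/c[2], p['cx']-f*c[0]/c[2]]   # row,col
def cloud(p,dep):
    f=K(p); v,u=np.mgrid[0:400,0:640]
    c=np.stack([(u-p['cx'])/f*dep,-(v-p['cy'])/f*dep,-dep],-1)
    return c@rot(p['attitude']).T+np.array(p['eye'])
def save(n,im): cv2.imwrite('pics/'+n,cv2.cvtColor(im,cv2.COLOR_RGB2BGR))
E
python3 - <<'E'
from h import *
print(status.get_obs())
for c in ['scene','top','wrist']:
    im,d=cams.read_camera(c); save(c+'0.png',im); print(c,cams.camera_params(c),d.min(),d.max())
    np.savez(c+'0.npz',im=im,d=d)
E
```

```text
{'time_s': 0.0, 'qpos': array([76.66501805, 18.43806335, -4.01634986, 83.17536704,  1.29575211,
       78.54109639, -3.26068074]), 'joint_velocities': array([-0.02322036, -0.04151403, -0.0250829 ,  0.02161312, -0.08698804,
        0.0590772 ,  0.00483486]), 'effort': array([-2.30766454e-04, -4.91282701e+01, -4.03702240e-01, -3.12526023e+01,
       -6.39276858e-02,  4.38099552e-02,  1.71464258e-04]), 'tool_pos': array([ 0.15874296, -0.63009878,  0.40366852]), 'tool_rot': array([ 1.79993703e+02,  1.09236431e-01, -7.58550182e+01]), 'force': array([ 0.0275679 ,  0.00332327, -0.5421077 ]), 'wrist_torque': array([-0.00230652, -0.00142949, -0.00011479]), 'grip_width': 0.08739096824313579}
scene {'vfov': 45.14558506778947, 'cx': 322.4393988275483, 'cy': 202.1595734323039, 'eye': array([ 0.175578  , -0.73689621,  0.8657521 ]), 'attitude': array([ 47.34428982,  -0.94511509, -25.58597196])} 0.0 2.1023197
top {'vfov': 45.87701363742288, 'cx': 330.18320605808174, 'cy': 195.89433098412206, 'eye': array([0.44597935, 0.03158774, 1.5256317 ]), 'attitude': array([  5.24434068,  -0.14254453, -91.35423551])} 0.0 2.3975244
wrist {'vfov': 64.1281295956434, 'cx': 325.16726990168263, 'cy': 201.79578137662904, 'eye': array([ 0.23458217, -0.6115268 ,  0.38390074]), 'attitude': array([-16.52255588,   0.08920578, -75.8394023 ])} 0.0 1.3770633
```

View pics/top0.png

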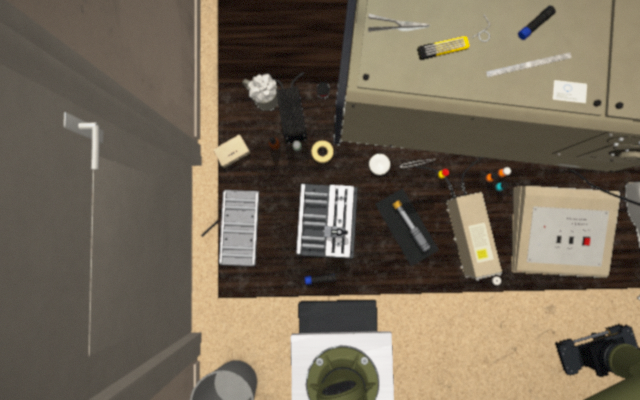

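View pics/scene0.png

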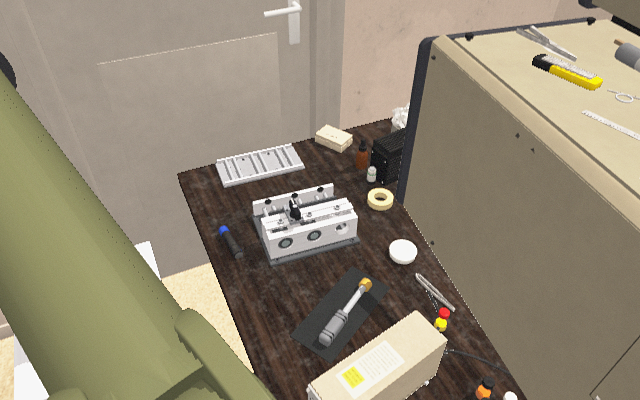

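```bash
python3 - <<'E'
from h import *
zs=dict(cartridge_0_center=.049,holder=0,bore_0=.05,knob_grip=.103,rod_grip=.016,rod_mid=.016,mat_top=.003,rack=0,cradle_0=.032,wafer_box=0,tweezers=0,dropper_bottle=0,spare_objective=0,tape_roll=0)
for c in ['top','scene']:
    p=cams.camera_params(c)
    for n,z in zs.items():
        for r in landmark_of(c,n)[:4]:
            print(c,n,round(r['conf'],2),np.round(r['position'],1),np.round(at_z(p,r['position'],z),4)[:2])
print(status.get_obs()['time_s'])
E
```

```text
top cartridge_0_center 0.4 [240.4 338.9] [0.4418 0.0009]
top holder 0.77 [220.2 335.9] [0.5067 0.0079]
top holder 0.63 [204.6 240. ] [0.5644 0.3168]
top bore_0 0.77 [242.4 351.5] [ 0.4346 -0.0381]
top bore_0 0.58 [217.4 348. ] [ 0.5126 -0.0293]
top knob_grip 0.67 [235.9 341.1] [ 0.4552 -0.0049]
top knob_grip 0.38 [143.4 273.5] [0.7414 0.1942]
top knob_grip 0.19 [225.  238.7] [0.4951 0.3018]
top rod_grip 0.67 [237.9 418.7] [ 0.4436 -0.254 ]
top rod_grip 0.54 [244.6 347.1] [ 0.4278 -0.0255]
top rod_mid 0.8 [223.8 409.8] [ 0.489  -0.2274]
top mat_top 0.93 [227.4 409.1] [ 0.4779 -0.2269]
top rack 0.56 [227.3 237.9] [0.4913 0.324 ]
top cradle_0 0.91 [252.8 234.8] [0.4107 0.3281]
top cradle_0 0.89 [202.  237.4] [0.5704 0.319 ]
top wafer_box 0.55 [163.9 376.3] [ 0.6872 -0.1284]
top tweezers 0.4 [159.8 419.7] [ 0.6974 -0.2706]
top tweezers 0.24 [147.3 272.2] [0.7499 0.2104]
top dropper_bottle 0.54 [145.9 273.7] [0.7545 0.2054]
top spare_objective 0.54 [147.4 298.7] [0.7476 0.1237]
top spare_objective 0.18 [252.9 232.1] [0.4098 0.3431]
top tape_roll 0.7 [151.1 324. ] [0.7334 0.0412]
scene car
[... 430 characters left out ...]
.5 344.5] [ 0.4862 -0.2282]
scene mat_top 0.52 [254.5 401.7] [ 0.6849 -0.1422]
scene mat_top 0.49 [201.6 377.2] [0.7262 0.0431]
scene rack 0.95 [167.2 258. ] [0.4899 0.3153]
scene cradle_0 0.98 [152.7 261.1] [0.5092 0.3355]
scene cradle_0 0.94 [151.7 284.8] [0.5728 0.312 ]
scene cradle_0 0.66 [165.4 230.7] [0.4122 0.3151]
scene wafer_box 0.56 [255.2 401.7] [ 0.6855 -0.142 ]
scene wafer_box 0.56 [209.1 292.9] [0.5126 0.1125]
scene tweezers 0.68 [294.4 433.4] [ 0.6874 -0.2685]
scene tweezers 0.24 [325.9 332.9] [ 0.4503 -0.2466]
scene dropper_bottle 0.62 [165.3 361.5] [0.7657 0.1999]
scene spare_objective 0.56 [182.  369.6] [0.7499 0.1247]
scene tape_roll 0.78 [200.9 381.1] [0.739  0.0439]
1.55
```

```bash
python3 - <<'E'
from h import *
P=cams.camera_params('top'); z=np.load('top0.npz'); c=cloud(P,z['d']); ok=z['d']>0
for n,(r0,r1,c0,c1) in dict(box=(190,280,450,500),box2=(185,275,515,615),cab=(10,140,345,600),cart=(300,330,300,380)).items():
    q=c[r0:r1,c0:c1][ok[r0:r1,c0:c1]]; print(n,np.percentile(q[:,2],[50,95,99]).round(3),'x',np.percentile(q[:,0],[2,98]).round(3),'y',np.percentile(q[:,1],[2,98]).round(3))
def rect(n,lo,hi,box):
    m=ok&(c[...,2]>lo)&(c[...,2]<hi)&(c[...,0]>box[0])&(c[...,0]<box[1])&(c[...,1]>box[2])&(c[...,1]<box[3])
    q=c[m]; r=cv2.minAreaRect(q[:,:2].astype(np.float32)); print(n,m.sum(),r,np.median(q[:,2]))
rect('holder top',.06,.083,(.37,.62,-.08,.1)); rect('holderbar',.08,.09,(.37,.62,-.08,.1)); rect('knob',.09,.2,(.37,.62,-.08,.1)); rect('rack',.004,.04,(.35,.65,.24,.4))
# mat by darkness
m=ok&(z['im'].max(-1)<60)&(c[...,0]>.35)&(c[...,0]<.62)&(c[...,1]<-.13)&(c[...,1]>-.33)&(c[...,2]<.012);print(m.sum())
E
```

```text
box [0.116 0.13  0.133] x [0.313 0.589] y [-0.516 -0.355]
box2 [0.068 0.095 0.1  ] x [0.324 0.597] y [-0.865 -0.558]
cab [0.474 0.48  0.495] x [0.692 0.964] y [-0.588 -0.029]
cart [-0.646 -0.317 -0.284] x [0.05  0.169] y [-0.191  0.166]
holder top 956 ((0.5043814778327942, 0.001257769763469696), (0.07899407297372818, 0.2160884439945221), 85.15145874023438) 0.07549567851016825
holderbar 412 ((0.5050933957099915, 0.004146132618188858), (0.08204961568117142, 0.21510049700737), 83.58283233642578) 0.08419541362666183
knob 264 ((0.5164450407028198, 0.010888263583183289), (0.06838594377040863, 0.18230369687080383), 88.68415832519531) 0.09598902825455091
rack 2603 ((0.4980626702308655, 0.31391486525535583), (0.29563334584236145, 0.14682097733020782), 0.11437351256608963) 0.010136726573440447
4573
```

Call:
jog_arm(rows=[[0, 0, 0, -0.03, 0, 0, 0], [0, 0, 0, -0.03, 0, 0, 0], [0, 0, 0, -0.03, 0, 0, 0], [0, -0.035, 0, 0, 0, 0, 0], [0, -0.035, 0, 0, 0, 0, 0], [0, -0.035, 0, 0, 0, 0, 0], [0, -0.035, 0, 0, 0, 0, 0], [0, -0.035, 0, 0, 0, 0, 0]])

```text
time_s: 2.22
tool_pos: [0.1156, -0.459, 0.4947]
tool_rot: [180.0, -0.0, -75.9]
force: [-0.2, 0.2, 0.7]
grip_width: 0.0868
```

```bash
cat >> h.py <<'E'
def go(tgt,yaw,n=None,grip=0,start=None,step=.035,quiet=False):
    """rows (straight, yaw first-to-last together) from start=(tcp,yaw) to TCP tgt"""
    if start is None:
        o=status.get_obs(); p0=np.array(o['tool_pos']); y0=o['tool_rot'][2]
    else: p0,y0=np.array(start[0]),start[1]
    tgt=np.array(tgt,float); dy=(yaw-y0+180)%360-180
    n=n or int(max(np.ceil(np.linalg.norm(tgt-p0)/step),np.ceil(abs(dy)/6.9),1))
    rows=[]; cur=p0.copy(); cy=y0; t=np.round(-dy/n,2)
    for i in range(n):
        w=p0+(tgt-p0)*(i+1)/n
        Rm=R.from_euler('xyz',[180,0,cy],degrees=True).as_matrix()
        s=np.round(Rm.T@(w-cur),4); cur=cur+Rm@s; cy-=t
        rows.append([grip]+[float(v)+0 for v in s]+[0,0,float(t)])
    if not quiet: print(n,'rows ->',cur.round(4),round(cy,2)); print(str(rows).replace('.0,',','))
    return cur,cy
E
python3 - <<'E'
from h import *
s=go([.38,-.3,.48],-45)
go([.48,-.06,.46],-7,start=s)
E
```

```text
9 rows -> [ 0.38 -0.3   0.48] -44.99
[[0, -0.01, -0.0328, 0.0016, 0, 0, -3.43], [0, -0.0079, -0.0333, 0.0017, 0, 0, -3.43], [0, -0.006, -0.0338, 0.0016, 0, 0, -3.43], [0, -0.0039, -0.034, 0.0016, 0, 0, -3.43], [0, -0.0019, -0.0343, 0.0017, 0, 0, -3.43], [0, 0.0002, -0.0342, 0.0016, 0, 0, -3.43], [0, 0.0022, -0.0343, 0.0016, 0, 0, -3.43], [0, 0.0042, -0.034, 0.0017, 0, 0, -3.43], [0, 0.0063, -0.0337, 0.0016, 0, 0, -3.43]]
8 rows -> [ 0.48 -0.06  0.46] -6.99
[[0, -0.0124, -0.03, 0.0025, 0, 0, -4.75], [0, -0.0098, -0.031, 0.0025, 0, 0, -4.75], [0, -0.0072, -0.0317, 0.0025, 0, 0, -4.75], [0, -0.0046, -0.0322, 0.0025, 0, 0, -4.75], [0, -0.0019, -0.0324, 0.0025, 0, 0, -4.75], [0, 0.0007, -0.0325, 0.0025, 0, 0, -4.75], [0, 0.0035, -0.0323, 0.0025, 0, 0, -4.75], [0, 0.0061, -0.0319, 0.0025, 0, 0, -4.75]]
```

Call:
jog_arm(rows=[[0, -0.01, -0.033, 0.0016, 0, 0, -3.4], [0, -0.008, -0.033, 0.0016, 0, 0, -3.4], [0, -0.006, -0.034, 0.0016, 0, 0, -3.4], [0, -0.004, -0.034, 0.0016, 0, 0, -3.4], [0, -0.002, -0.034, 0.0016, 0, 0, -3.4], [0, 0, -0.034, 0.0016, 0, 0, -3.4], [0, 0.002, -0.034, 0.0016, 0, 0, -3.4], [0, 0.004, -0.034, 0.0016, 0, 0, -3.4], [0, 0.006, -0.034, 0.0016, 0, 0, -3.4]])

```text
time_s: 2.97
tool_pos: [0.3808, -0.3001, 0.4807]
tool_rot: [180.0, -0.1, -45.1]
force: [-0.3, -0.3, 0.2]
grip_width: 0.0868
```

Call:
jog_arm(rows=[[0, -0.012, -0.03, 0.0025, 0, 0, -4.8], [0, -0.01, -0.031, 0.0025, 0, 0, -4.8], [0, -0.007, -0.032, 0.0025, 0, 0, -4.8], [0, -0.005, -0.032, 0.0025, 0, 0, -4.8], [0, -0.002, -0.032, 0.0025, 0, 0, -4.8], [0, 0, -0.032, 0.0025, 0, 0, -4.8], [0, 0.003, -0.032, 0.0025, 0, 0, -4.8], [0, 0.006, -0.032, 0.0025, 0, 0, -4.8], [0, 0, 0, 0, 0, 0, 0], [0, 0, 0, 0, 0, 0, 0]])

```text
time_s: 3.8
tool_pos: [0.4787, -0.0599, 0.4604]
tool_rot: [180.0, -0.0, -6.6]
force: [0.7, -0.1, 0.2]
grip_width: 0.0867
```

```bash
python3 - <<'E'
from h import *
p=cams.camera_params('wrist'); im,d=cams.read_camera('wrist'); save('w1.png',im); np.savez('w1.npz',im=im,d=d)
print(p, status.get_obs()['tool_pos'],status.get_obs()['tool_rot'])
zs=dict(cartridge_0_center=.049,bore_0=.05,knob_grip=.106,rod_grip=.016,rod_mid=.016,mat_top=.003,holder=0)
c=cloud(p,d)
for n,z in zs.items():
    for r in landmark_of('wrist',n)[:4]:
        i,j=np.round(r['position']).astype(int)
        print(n,round(r['conf'],2),np.round(r['position'],1),np.round(at_z(p,r['position'],z),4)[:2],'surf',c[i,j].round(3))
E
```

```text
{'vfov': 64.1281295956434, 'cx': 325.16726990168263, 'cy': 201.79578137662904, 'eye': array([0.48790581, 0.01708132, 0.44043617]), 'attitude': array([-16.50016561,   0.02426355,  -6.58667628])} [ 0.47833223 -0.06182336  0.46039934] [ 1.79952003e+02  1.48250388e-03 -6.81197282e+00]
cartridge_0_center 0.61 [127.3 282.3] [4.342e-01 1.000e-04] surf [0.44  0.002 0.091]
bore_0 0.74 [154.2 282.5] [ 0.4297 -0.0316] surf [ 0.433 -0.028  0.075]
bore_0 0.72 [155.1 343.8] [ 0.5039 -0.0413] surf [ 0.503 -0.037  0.077]
bore_0 0.71 [153.5 396.3] [ 0.5678 -0.0467] surf [ 0.562 -0.043  0.075]
knob_grip 0.74 [125.5 305.8] [0.4661 0.0016] surf [0.468 0.002 0.126]
knob_grip 0.53 [120.5 343.2] [0.5045 0.0021] surf [0.505 0.002 0.091]
knob_grip 0.32 [201.8 473.9] [ 0.6378 -0.0999] surf [ 0.678 -0.132  0.017]
rod_grip 0.67 [153.1 338.8] [ 0.499  -0.0429] surf [ 0.498 -0.034  0.077]
rod_grip 0.63 [297.3 314.7] [ 0.4401 -0.2565] surf [ 0.48  -0.031  0.366]
rod_mid 0.8 [281.5 343.3] [ 0.486  -0.2345] surf [ 0.487 -0.029  0.363]
mat_top 0.6 [268.6 340.9] [ 0.4845 -0.2198] surf [ 0.485 -0.221  0.002]
mat_top 0.42 [276.1 474.7] [ 0.6872 -0.256 ] surf [ 0.524 -0.033  0.36 ]
holder 0.77 [121.2 343.3] [ 0.5098 -0.0035] surf [0.505 0.001 0.091]
```

View pics/w1.png

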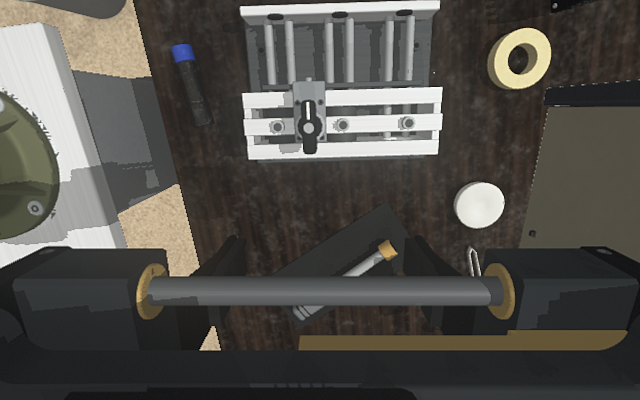

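```bash
python3 - <<'E'
from h import *
p={'vfov': 64.1281295956434,'cx':325.16726990168263,'cy':201.79578137662904,'eye':[0.48790581,0.01708132,0.44043617],'attitude':[-16.50016561,0.02426355,-6.58667628]}
z=np.load('w1.npz'); d=z['d']; c=cloud(p,d)
def rect(n,lo,hi,box):
    b=c[box[0]:box[1],box[2]:box[3]].reshape(-1,3); q=b[(b[:,2]>lo)&(b[:,2]<hi)]
    r=cv2.minAreaRect(q[:,:2].astype(np.float32)); print(n,len(q),np.round(r[0],4),np.round(r[1],4),round(r[2],2),'z',np.percentile(q[:,2],[5,50,95]).round(4)); print(cv2.boxPoints(r).round(4).tolist())
rect('knob',.118,.135,(70,170,280,340))
rect('entry plate',.068,.082,(140,165,235,450))
rect('exit plate',.068,.082,(80,108,235,450))
rect('bar',.08,.089,(100,145,235,450))
rect('stop',.045,.06,(0,30,235,450))
# gap heights: rows between plates at bore columns
for col in range(250,440,6): print(col,[round(float(c[r,col,2]),3) for r in (106,109,112,136,139,142)],end=' ')
E
python3 -c "
import cv2;a=cv2.imread('pics/w1.png')[0:170,230:450];cv2.imwrite('pics/w1c.png',cv2.resize(a,None,fx=3.5,fy=3.5,interpolation=2))"
```

```text
knob 763 [0.4698 0.0005] [0.0506 0.014 ] 84.6 z [0.1216 0.1245 0.1261]
[[0.46050000190734863, -0.024000000208616257], [0.47440001368522644, -0.025299999862909317], [0.47920000553131104, 0.02500000037252903], [0.4652999937534332, 0.02630000002682209]]
entry plate 2683 [ 0.5022 -0.0305] [0.0207 0.216 ] 83.43 z [0.0744 0.0759 0.0772]
[[0.3937000036239624, -0.0284000001847744], [0.608299970626831, -0.05310000106692314], [0.6107000112533569, -0.032600000500679016], [0.3961000144481659, -0.007799999788403511]]
exit plate 2674 [0.5074 0.0264] [0.0226 0.216 ] 83.41 z [0.0746 0.076  0.0773]
[[0.39879998564720154, 0.02759999968111515], [0.6133999824523926, 0.00279999990016222], [0.6159999966621399, 0.025299999862909317], [0.40139999985694885, 0.05009999871253967]]
bar 2414 [ 0.5044 -0.0025] [0.0181 0.2159] 85.11 z [0.0825 0.0839 0.0852]
[[0.3961000144481659, -0.002300000051036477], [0.6111999750137329, -0.02070000022649765], [0.6128000020980835, -0.0027000000700354576], [0.3977000117301941, 0.015699999406933784]]
stop 2468 [0.5145 0.1166] [0.014  0.2156] 85.05 z [0.0473 0.0517 0.0559]
[[0.4065
[... 948 characters left out ...]
67, 0.075] 352 [0.061, 0.063, 0.062, 0.062, 0.063, 0.077] 358 [0.011, 0.01, 0.009, 0.011, 0.049, 0.077] 364 [0.01, 0.011, 0.01, 0.01, 0.05, 0.075] 370 [0.01, 0.01, 0.01, 0.014, 0.052, 0.075] 376 [0.01, 0.011, 0.01, 0.015, 0.054, 0.075] 382 [0.01, 0.009, 0.011, 0.017, 0.057, 0.078] 388 [0.035, 0.034, 0.032, 0.034, 0.034, 0.077] 394 [0.009, 0.011, 0.009, 0.022, 0.03, 0.076] 400 [0.01, 0.011, 0.01, 0.025, 0.032, 0.077] 406 [0.034, 0.033, 0.033, 0.033, 0.035, 0.075] 412 [0.011, 0.009, 0.011, 0.031, 0.041, 0.076] 418 [0.014, 0.015, 0.014, 0.033, 0.07, 0.074] 424 [0.042, 0.042, 0.041, 0.047, 0.069, 0.076] 430 [0.063, 0.065, 0.063, 0.069, 0.072, 0.077] 436 [0.076, 0.076, 0.076, 0.074, 0.075, 0.076]
```

View pics/w1c.png

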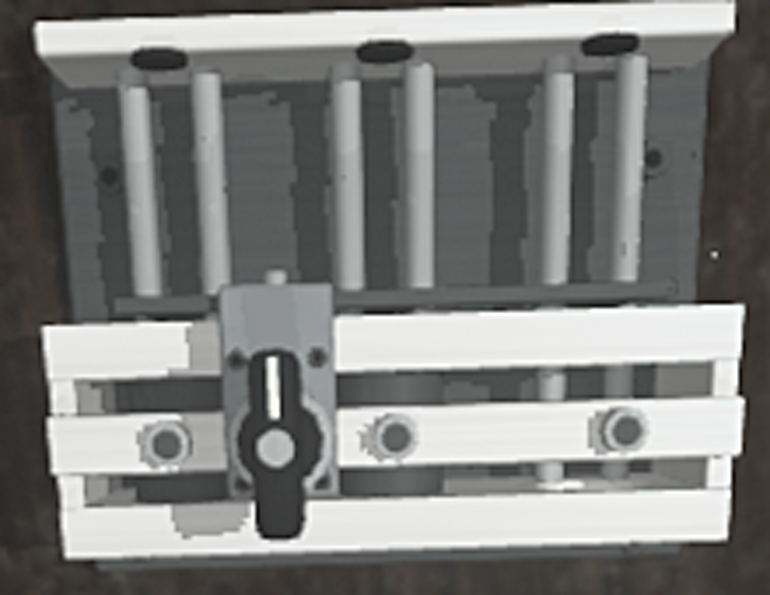

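```bash
python3 - <<'E'
from h import *
s=go([.4698,.0005,.36],-5.2,grip=.5)
go([.4698,.0005,.282],-5.2,start=s,grip=.5,step=.02)
E
```

```text
4 rows -> [0.4698 0.0005 0.36  ] -5.21
[[0.5, -0.004, -0.0155, 0.0251, 0, 0, -0.44], [0.5, -0.0039, -0.0155, 0.0251, 0, 0, -0.44], [0.5, -0.0037, -0.0156, 0.0251, 0, 0, -0.44], [0.5, -0.0037, -0.0156, 0.0251, 0, 0, -0.44]]
4 rows -> [0.4698 0.0005 0.282 ] -5.21
[[0.5, 0, 0, 0.0195, 0, 0, -0.0], [0.5, 0, 0, 0.0195, 0, 0, -0.0], [0.5, 0, 0, 0.0195, 0, 0, -0.0], [0.5, 0, 0, 0.0195, 0, 0, -0.0]]
```

Call:
jog_arm(rows=[[0.5, -0.004, -0.0155, 0.025, 0, 0, -0.4], [0.5, -0.004, -0.0155, 0.025, 0, 0, -0.4], [0.5, -0.0037, -0.0155, 0.025, 0, 0, -0.4], [0.5, -0.0037, -0.0155, 0.025, 0, 0, -0.4], [0.5, 0, 0, 0.0195, 0, 0, 0], [0.5, 0, 0, 0.0195, 0, 0, 0], [0.5, 0, 0, 0.0195, 0, 0, 0], [0.5, 0, 0, 0.0195, 0, 0, 0], [0.5, 0, 0, 0, 0, 0, 0], [0.5, 0, 0, 0, 0, 0, 0]])

```text
time_s: 5.03
tool_pos: [0.4695, 0.0009, 0.2819]
tool_rot: [-180.0, 0.1, -5.3]
force: [0.1, 0.2, -0.3]
grip_width: 0.0441
```

Call:
jog_arm(rows=[[1, 0, 0, 0, 0, 0, 0], [1, 0, 0, 0, 0, 0, 0], [1, 0, 0, 0, 0, 0, 0], [1, 0, 0, 0, 0, 0, 0], [1, 0, 0, 0, 0, 0, 0], [1, 0, 0, 0, 0, 0, 0], [1, 0, 0, 0, 0, 0, 0], [1, 0, 0, 0, 0, 0, 0]], grip_force=30)

```text
time_s: 5.7
tool_pos: [0.4698, 0.0014, 0.2843]
tool_rot: [179.9, 0.0, -5.3]
force: [-7.4, -0.4, 15.4]
grip_width: 0.0137
```

Call:
jog_arm(rows=[[0.5, 0, 0, 0, 0, 0, 0], [0.5, 0, 0, 0, 0, 0, 0], [0.5, 0, 0, 0, 0, 0, 0], [0.5, -0.001, 0, -0.005, 0, 0, 0], [1, 0, 0, 0, 0, 0, 0], [1, 0, 0, 0, 0, 0, 0], [1, 0, 0, 0, 0, 0, 0], [1, 0, 0, 0, 0, 0, 0], [1, 0, 0, 0, 0, 0, 0], [1, 0, 0, 0, 0, 0, 0], [1, 0, 0, 0, 0, 0, 0], [1, 0, 0, 0, 0, 0, 0]], grip_force=30)

```text
time_s: 6.7
tool_pos: [0.4692, 0.0012, 0.2871]
tool_rot: [-180.0, -0.1, -5.3]
force: [5.9, -0.7, -6.5]
grip_width: 0.0137
```

Call:
jog_arm(rows=[[1, 0.0004, 0, 0, 0, 0, -6.7], [1, 0, 0, 0, 0, 0, -6.7], [1, 0, 0, 0, 0, 0, -6.7], [1, 0, 0, 0, 0, 0, -6.7], [1, 0, 0, 0, 0, 0, -6.7], [1, 0, 0, 0, 0, 0, -6.7], [1, 0, 0, 0, 0, 0, -6.7], [1, 0, 0, 0, 0, 0, -6.7], [1, 0, 0, 0, 0, 0, -6.7], [1, 0, 0, 0, 0, 0, -6.7], [1, 0, 0, 0, 0, 0, -6.7], [1, 0, 0, 0, 0, 0, -6.7]])

```text
time_s: 7.7
tool_pos: [0.469, 0.0009, 0.2871]
tool_rot: [-180.0, 0.1, 75.5]
force: [1.2, -0.8, -3.7]
grip_width: 0.0139
```

Call:
jog_arm(rows=[[1, 0, 0, 0, 0, 0, 0], [1, 0, 0, 0, 0, 0, 0], [1, 0, 0, 0, 0, 0, 0], [1, 0, 0, 0, 0, 0, 0]])

```text
time_s: 8.03
tool_pos: [0.469, 0.0009, 0.2871]
tool_rot: [-180.0, 0.1, 75.0]
force: [2.4, -2.4, -3.5]
grip_width: 0.0139
```

Call:
jog_arm(rows=[[0.4, 0, 0, 0, 0, 0, 0], [0.4, 0, 0, 0, 0, 0, 0], [0.4, 0, 0, 0, 0, 0, 0], [0.4, 0, 0, 0, 0, 0, 0], [0.4, 0, 0, -0.03, 0, 0, 0], [0.4, 0, 0, -0.03, 0, 0, 0], [0.4, 0, 0, -0.03, 0, 0, 0], [0, 0, 0, -0.03, 0, 0, 0]])

```text
time_s: 8.7
tool_pos: [0.4689, 0.0017, 0.4088]
tool_rot: [-180.0, -0.0, 75.2]
force: [1.7, -0.6, -0.6]
grip_width: 0.0534
```

```bash
python3 - <<'E'
from h import *
s=go([.45,-.1,.42],-5.2)
go([.34,-.31,.42],-60,start=s)
E
```

```text
12 rows -> [ 0.45 -0.1   0.42] -5.24
[[0, -0.0086, 0.0007, -0.0009, 0, 0, 6.7], [0, -0.0085, 0.0016, -0.001, 0, 0, 6.7], [0, -0.0082, 0.0026, -0.0009, 0, 0, 6.7], [0, -0.0078, 0.0036, -0.0009, 0, 0, 6.7], [0, -0.0074, 0.0044, -0.001, 0, 0, 6.7], [0, -0.0068, 0.0053, -0.0009, 0, 0, 6.7], [0, -0.0062, 0.0061, -0.001, 0, 0, 6.7], [0, -0.0054, 0.0067, -0.0009, 0, 0, 6.7], [0, -0.0045, 0.0073, -0.0009, 0, 0, 6.7], [0, -0.0037, 0.0078, -0.001, 0, 0, 6.7], [0, -0.0028, 0.0082, -0.0009, 0, 0, 6.7], [0, -0.0018, 0.0084, -0.0009, 0, 0, 6.7]]
8 rows -> [ 0.34 -0.31  0.42] -59.96
[[0, -0.0113, 0.0274, 0, 0, 0, 6.84], [0, -0.0079, 0.0285, 0, 0, 0, 6.84], [0, -0.0045, 0.0293, 0, 0, 0, 6.84], [0, -0.001, 0.0297, 0, 0, 0, 6.84], [0, 0.0026, 0.0295, 0, 0, 0, 6.84], [0, 0.006, 0.029, 0, 0, 0, 6.84], [0, 0.0095, 0.0281, 0, 0, 0, 6.84], [0, 0.0127, 0.0267, 0, 0, 0, 6.84]]
```

Call:
jog_arm(rows=[[0, -0.0086, 0.0007, -0.001, 0, 0, 6.7], [0, -0.0085, 0.0016, -0.001, 0, 0, 6.7], [0, -0.0082, 0.0026, -0.001, 0, 0, 6.7], [0, -0.0078, 0.0036, -0.001, 0, 0, 6.7], [0, -0.0074, 0.0044, -0.001, 0, 0, 6.7], [0, -0.0068, 0.0053, -0.001, 0, 0, 6.7], [0, -0.0062, 0.0061, -0.001, 0, 0, 6.7], [0, -0.0054, 0.0067, -0.001, 0, 0, 6.7], [0, -0.0045, 0.0073, -0.001, 0, 0, 6.7], [0, -0.0037, 0.0078, -0.001, 0, 0, 6.7], [0, -0.0028, 0.0082, -0.001, 0, 0, 6.7], [0, -0.0018, 0.0084, -0.001, 0, 0, 6.7]])

```text
time_s: 9.7
tool_pos: [0.4502, -0.1005, 0.4195]
tool_rot: [-180.0, 0.0, -5.6]
force: [0.6, -0.1, -0.1]
grip_width: 0.0871
```

```bash
python3 - <<'E'
from h import *
p=cams.camera_params('wrist'); im,d=cams.read_camera('wrist'); np.savez('w2.npz',im=im,d=d)
c=cloud(p,d); m=(c[...,2]>.118)&(c[...,2]<.132)&(c[...,0]>.42)&(c[...,0]<.52)&(abs(c[...,1])<.05)
r=cv2.minAreaRect(c[m][:,:2].astype(np.float32)); print(m.sum(),r)
cv2.imwrite('pics/w2.png',cv2.resize(cv2.cvtColor(im,4)[0:200,150:550],None,fx=2,fy=2))
E
```

```text
1156 ((0.4698164463043213, 0.000443262979388237), (0.014182252809405327, 0.05200103670358658), 75.47452545166016)
```

Call:
jog_arm(rows=[[0, -0.011, 0.0275, 0, 0, 0, 6.8], [0, -0.008, 0.0285, 0, 0, 0, 6.8], [0, -0.0045, 0.029, 0, 0, 0, 6.8], [0, -0.001, 0.03, 0, 0, 0, 6.8], [0, 0.0025, 0.0295, 0, 0, 0, 6.8], [0, 0.006, 0.029, 0, 0, 0, 6.8], [0, 0.0095, 0.028, 0, 0, 0, 6.8], [0, 0.0125, 0.0265, 0, 0, 0, 6.8], [0, 0, 0, 0, 0, 0, 0], [0, 0, 0, 0, 0, 0, 0]])

```text
time_s: 10.58
tool_pos: [0.3401, -0.3114, 0.4191]
tool_rot: [-180.0, 0.1, -59.7]
force: [-0.0, 0.9, 0.6]
grip_width: 0.0871
```

```bash
python3 - <<'E'
from h import *
p=cams.camera_params('wrist'); im,d=cams.read_camera('wrist'); np.savez('w3.npz',im=im,d=d); save('w3.png',im)
c=cloud(p,d); print(p['eye'],status.get_obs()['tool_pos'])
for n,z in dict(rod_grip=.016,rod_mid=.016,mat_top=.003).items():
    for r in landmark_of('wrist',n)[:2]: print(n,round(r['conf'],2),np.round(r['position'],1),at_z(p,r['position'],z).round(4))
o=outline_of('wrist','rod_grip')
m=o[0]['pixels']&(c[...,2]>.008)&(c[...,2]<.04); q=c[m]; print('rod',o[0]['conf'],m.sum(),cv2.minAreaRect(q[:,:2].astype(np.float32)),np.percentile(q[:,2],[5,50,95]))
o=outline_of('wrist','mat_top')
if o:
    m=o[0]['pixels']; q=c[m&(c[...,2]<.03)&(d>0)]; print('mat',m.sum(),o[0]['box'],cv2.minAreaRect(q[:,:2].astype(np.float32)))
E
```

```text
[ 0.40772925 -0.27251817  0.39916136] [ 0.34106711 -0.31014891  0.41922575]
rod_grip 0.98 [ 69.6 328.4] [ 0.4442 -0.2548  0.016 ]
rod_mid 0.71 [ 27.5 331.5] [ 0.4822 -0.2364  0.016 ]
mat_top 0.65 [ 21.1 321.4] [ 0.4845 -0.2222  0.003 ]Traceback (most recent call last):
  File "<stdin>", line 7, in <module>
IndexError: list index out of range
```

View pics/w3.png

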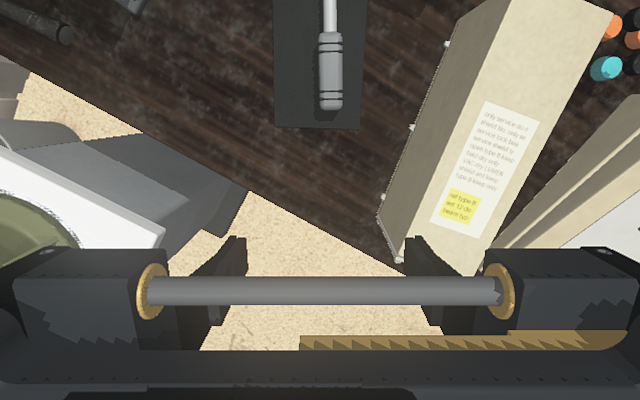

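Call:
jog_arm(rows=[[0, 0, -0.03, 0, 0, 0, 0], [0, 0, -0.03, 0, 0, 0, 0], [0, 0, -0.03, 0, 0, 0, 0], [0, 0, 0, 0, 0, 0, 0], [0, 0, 0, 0, 0, 0, 0]])

```text
time_s: 11.25
tool_pos: [0.4203, -0.2626, 0.4195]
tool_rot: [-180.0, 0.0, -59.3]
force: [-0.4, -1.0, 0.3]
grip_width: 0.0871
```

```bash
cat > rod.py <<'E'
from h import *
import sys
p=cams.camera_params('wrist'); im,d=cams.read_camera('wrist'); np.savez(sys.argv[1]+'.npz',im=im,d=d); save(sys.argv[1]+'.png',im)
c=cloud(p,d); print(p['eye'],status.get_obs()['tool_pos'],status.get_obs()['tool_rot'])
for n,z in dict(rod_grip=.016,rod_mid=.016,mat_top=.003).items():
    for r in landmark_of('wrist',n)[:2]: print(n,round(r['conf'],2),np.round(r['position'],1),at_z(p,r['position'],z).round(4))
reg=(c[...,0]>.36)&(c[...,0]<.6)&(c[...,1]<-.13)&(c[...,1]>-.33)&(d>0)
def rect(n,m):
    m=cv2.morphologyEx(m.astype(np.uint8),cv2.MORPH_OPEN,np.ones((3,3))); k,l,st,_=cv2.connectedComponentsWithStats(m); j=1+np.argmax(st[1:,4]); m=l==j
    q=c[m]; r=cv2.minAreaRect(q[:,:2].astype(np.float32)); print(n,m.sum(),np.round(r[0],4),np.round(r[1],4),round(r[2],2)); print(cv2.boxPoints(r).round(4).tolist()); return q
q=rect('rod',reg&(c[...,2]>.011)&(c[...,2]<.05)&(im.max(-1)>75)); print(np.percentile(q[:,2],[5,50,95,99]).round(4))
h=rect('handle',reg&(c[...,2]>.022)&(c[...,2]<.05))
a=im.astype(int); gray=(a.max(-1)-a.min(-1))<14
rect('mat',reg&(c[...,2]<.05)&((gray&(c[...,2]>-.003)&(a.max(-1)<110))|(c[...,2]>.01)))
E
python3 rod.py w4
```

```text
[ 0.48755847 -0.22325879  0.39948155] [ 0.41911023 -0.26391157  0.41928212] [ 1.79973488e+02  1.02574354e-02 -5.94680170e+01]
rod_grip 0.72 [155.  329.2] [ 0.4428 -0.2553  0.016 ]
rod_mid 0.92 [116.2 331.5] [ 0.4827 -0.2345  0.016 ]
mat_top 0.9 [107.8 325.3] [ 0.4871 -0.2235  0.003 ]
rod 2824 [ 0.4862 -0.2318] [0.1784 0.0254] 31.29
[[0.4034000039100647, -0.267300009727478], [0.41659998893737793, -0.289000004529953], [0.569100022315979, -0.1964000016450882], [0.5558000206947327, -0.1746000051498413]]
[0.0191 0.0268 0.0297 0.0304]
handle 1485 [ 0.4472 -0.2553] [0.0875 0.0254] 31.59
[[0.4032999873161316, -0.26739999651908875], [0.41659998893737793, -0.289000004529953], [0.491100013256073, -0.24320000410079956], [0.47780001163482666, -0.2215999960899353]]
mat 21044 [ 0.48   -0.2299] [0.2    0.2399] 89.96
[[0.35989999771118164, -0.329800009727478], [0.5999000072479248, -0.33000001311302185], [0.6000000238418579, -0.12999999523162842], [0.36010000109672546, -0.1298999935388565]]
```

View pics/w4.png

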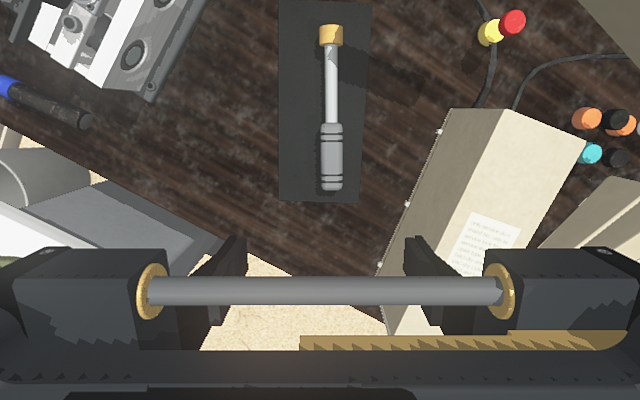

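```bash
python3 - <<'E'
from h import *
p=dict(cams.camera_params('wrist')); z=np.load('w4.npz'); im=z['im'].astype(int)
# edge finding on rows: print chroma profile
sat=im.max(-1)-im.min(-1)
def edges(r):
    g=cv2.GaussianBlur(im[r-2:r+3].mean(0).astype(np.float32),(1,1),0); return g
L=[];Rr=[]
for r in list(range(20,190,10)):
    s=sat[r-2:r+3].mean(0); k=np.convolve(s,np.ones(5)/5,'same')
    i=300
    while k[i]<9 and i>200: i-=1
    j=348
    while k[j]<9 and j<450: j+=1
    L.append((r,i));Rr.append((r,j))
print(L,Rr)
for S in (L,Rr):
    w=np.array([at_z(p,x,.003)[:2] for x in S]); v=cv2.fitLine(w.astype(np.float32),cv2.DIST_HUBER,0,.01,.01).ravel(); print(v.round(4),np.degrees(np.arctan2(v[1],v[0]))%180)
for c in (290,300,345,352):
    s=np.convolve(sat[:,c-2:c+3].mean(1),np.ones(5)/5,'same'); i=195
    while s[i]<9: i+=1
    print(c,i,at_z(p,(i,c),.003).round(4))
E
```

```text
[(20, 277), (30, 277), (40, 277), (50, 277), (60, 277), (70, 278), (80, 276), (90, 276), (100, 276), (110, 274), (120, 276), (130, 277), (140, 278), (150, 278), (160, 276), (170, 278), (180, 276)] [(20, 371), (30, 371), (40, 370), (50, 370), (60, 383), (70, 369), (80, 369), (90, 367), (100, 366), (110, 365), (120, 365), (130, 363), (140, 363), (150, 362), (160, 363), (170, 360), (180, 360)]
[ 0.8878  0.4602  0.4788 -0.1649] 27.402565
[ 0.8836  0.4683  0.5291 -0.2576] 27.92311
290 201 [ 0.3617 -0.2461  0.003 ]
300 202 [ 0.367 -0.258  0.003]
345 203 [ 0.3953 -0.309   0.003 ]
352 203 [ 0.3998 -0.3168  0.003 ]
```

```bash
python3 - <<'E'
from h import *
p=dict(cams.camera_params('wrist')); z=np.load('w4.npz'); c=cloud(p,z['d'])
q=c[(z['d']>.15)&(c[...,2]>.06)&(c[...,2]<.2)&(c[...,0]>.3)&(c[...,1]<-.25)]
for g,yaw in (((.4436,-.2577),-58.7),):
    y=np.radians(yaw); ex=np.array([np.cos(y),np.sin(y)]); ey=np.array([np.sin(y),-np.cos(y)])
    r=q[:,:2]-g; a,b=r@ex,r@ey
    m=abs(b)<.0425; print('min tool-x of tall stuff in body strip',a[m].min() if m.any() else None, np.percentile(a[m],1)); 
P=cams.camera_params('top'); t=np.load('top0.npz'); ct=cloud(P,t['d']); k=(ct[...,2]>.07)&(ct[...,2]<.2)&(ct[...,0]>.3)&(ct[...,0]<.65)&(ct[...,1]<-.27)&(ct[...,1]>-.53)
print(cv2.boxPoints(cv2.minAreaRect(ct[k][:,:2].astype(np.float32))).round(3).tolist())
s=go([.4436,-.2577,.30],-58.7,grip=.4)
go([.4436,-.2577,.192],-58.7,start=s,grip=.4,step=.025)
E
```

```text
min tool-x of tall stuff in body strip 0.1082684840333015 0.11028250160892453
[[0.31700000166893005, -0.3959999978542328], [0.3330000042915344, -0.47600001096725464], [0.578000009059906, -0.4269999861717224], [0.5619999766349792, -0.34700000286102295]]
4 rows -> [ 0.4436 -0.2577  0.3   ] -58.69
[[0.4, 0.0016, -0.0065, 0.0298, 0, 0, -0.26], [0.4, 0.0016, -0.0066, 0.0299, 0, 0, -0.26], [0.4, 0.0016, -0.0065, 0.0298, 0, 0, -0.26], [0.4, 0.0017, -0.0065, 0.0298, 0, 0, -0.26]]
5 rows -> [ 0.4436 -0.2577  0.192 ] -58.69
[[0.4, 0, 0, 0.0216, 0, 0, 0.0], [0.4, 0, 0, 0.0216, 0, 0, 0.0], [0.4, 0, 0, 0.0216, 0, 0, 0.0], [0.4, 0, 0, 0.0216, 0, 0, 0.0], [0.4, 0, 0, 0.0216, 0, 0, 0.0]]
```

Call:
jog_arm(rows=[[0.4, 0.0016, -0.0065, 0.03, 0, 0, -0.2], [0.4, 0.0016, -0.0065, 0.03, 0, 0, -0.2], [0.4, 0.0016, -0.0065, 0.03, 0, 0, -0.2], [0.4, 0.0016, -0.0065, 0.03, 0, 0, -0.2], [0.4, 0, 0, 0.0215, 0, 0, 0], [0.4, 0, 0, 0.0215, 0, 0, 0], [0.4, 0, 0, 0.0215, 0, 0, 0], [0.4, 0, 0, 0.0215, 0, 0, 0], [0.4, 0, 0, 0.0215, 0, 0, 0], [0.4, 0, 0, 0, 0, 0, 0], [0.4, 0, 0, 0, 0, 0, 0]])

```text
time_s: 12.37
tool_pos: [0.4433, -0.2576, 0.1912]
tool_rot: [179.9, 0.1, -58.9]
force: [0.7, 0.3, 0.5]
grip_width: 0.0527
```

Call:
jog_arm(rows=[[1, 0, 0, 0, 0, 0, 0], [1, 0, 0, 0, 0, 0, 0], [1, 0, 0, 0, 0, 0, 0], [1, 0, 0, 0, 0, 0, 0], [1, 0, 0, 0, 0, 0, 0], [1, 0, 0, 0, 0, 0, 0], [1, 0, 0, 0, 0, 0, 0], [1, 0, 0, 0, 0, 0, 0]], grip_force=45)

```text
time_s: 13.03
tool_pos: [0.4445, -0.2573, 0.1925]
tool_rot: [180.0, -0.0, -58.9]
force: [-2.1, 0.4, 6.0]
grip_width: 0.0255
```

```bash
python3 - <<'E'
from h import *
s=go([.4440,-.2577,.30],-58.8,grip=1)
s=go([.488,-.1995,.30],-5,start=s,grip=1)
E
```

```text
4 rows -> [ 0.444  -0.2577  0.3   ] -58.81
[[1, 0, 0.0002, -0.0269, 0, 0, -0.01], [1, 0.0001, 0.0001, -0.0268, 0, 0, -0.01], [1, 0, 0.0002, -0.0269, 0, 0, -0.01], [1, 0, 0.0001, -0.0269, 0, 0, -0.01]]
8 rows -> [ 0.488  -0.1995  0.3   ] -4.97
[[1, -0.0034, -0.0085, 0, 0, 0, -6.73], [1, -0.0023, -0.0088, 0, 0, 0, -6.73], [1, -0.0014, -0.009, 0, 0, 0, -6.73], [1, -0.0002, -0.0091, 0, 0, 0, -6.73], [1, 0.0008, -0.0091, 0, 0, 0, -6.73], [1, 0.0019, -0.0089, 0, 0, 0, -6.73], [1, 0.0029, -0.0087, 0, 0, 0, -6.73], [1, 0.0039, -0.0082, 0, 0, 0, -6.73]]
```

Call:
jog_arm(rows=[[1, 0, 0, -0.027, 0, 0, 0], [1, 0, 0, -0.027, 0, 0, 0], [1, 0, 0, -0.027, 0, 0, 0], [1, 0, 0, -0.027, 0, 0, 0], [1, -0.0034, -0.0085, 0, 0, 0, -6.7], [1, -0.0023, -0.0088, 0, 0, 0, -6.7], [1, -0.0014, -0.009, 0, 0, 0, -6.7], [1, -0.0002, -0.0091, 0, 0, 0, -6.7], [1, 0.0008, -0.0091, 0, 0, 0, -6.7], [1, 0.0019, -0.0089, 0, 0, 0, -6.7], [1, 0.0029, -0.0087, 0, 0, 0, -6.7], [1, 0.0039, -0.0082, 0, 0, 0, -6.7]])

```text
time_s: 14.03
tool_pos: [0.4883, -0.1986, 0.2993]
tool_rot: [-180.0, 0.0, -4.9]
force: [-0.1, -0.4, -0.9]
grip_width: 0.0256
```

Call:
jog_arm(rows=[[1, 0, 0, 0.02, 0, 0, 0], [1, 0, 0, 0.02, 0, 0, 0], [1, 0, 0, 0.02, 0, 0, 0], [1, 0, 0, 0, 0, 0, 0], [1, 0, 0, 0, 0, 0, 0]])

```text
time_s: 14.45
tool_pos: [0.4877, -0.1988, 0.2389]
tool_rot: [-179.9, 0.2, -5.2]
force: [-0.4, 0.2, -0.5]
grip_width: 0.0254
```

```bash
python3 - <<'E'
from h import *
p=cams.camera_params('wrist'); im,d=cams.read_camera('wrist'); np.savez('w5.npz',im=im,d=d,**{k:np.array(v) for k,v in p.items()}); save('w5.png',im)
c=cloud(p,d); o=status.get_obs(); print(o['tool_pos'],o['tool_rot'],p['eye'])
u=np.array([np.cos(np.radians(85)),np.sin(np.radians(85))]); v=np.array([u[1],-u[0]])
def rect(n,m):
    q=c[m]; r=cv2.minAreaRect(q[:,:2].astype(np.float32)); print(n,m.sum(),np.round(r[0],4),np.round(r[1],4),round(r[2],2),np.percentile(q[:,2],[5,50,95]).round(4)); return q
rect('entry plate',(c[...,2]>.070)&(c[...,2]<.080)&(c[...,1]>-.07)&(c[...,1]<.0)&(d>0))
rect('knob',(c[...,2]>.118)&(c[...,2]<.132)&(c[...,1]>-.07)&(c[...,1]<.05)&(d>.1))
for n in ('rod_mid','bore_0','cartridge_0_center'):
    for r in landmark_of('wrist',n)[:3]: i,j=np.round(r['position']).astype(int); print(n,r['conf'],r['position'],c[i,j].round(4),at_z(p,r['position'],.05).round(4))
E
```

```text
[ 0.48842464 -0.19896046  0.24007828] [-1.79976791e+02  1.06048488e-02 -5.24472768e+00] [ 0.49504323 -0.1215657   0.21897244]Traceback (most recent call last):
  File "<stdin>", line 7, in <module>
  File "<stdin>", line 6, in rect
    return _quantile_unchecked(
        a, q, axis, out, overwrite_input, method, keepdims, weights)
    return _ureduce(a,
                    func=_quantile_ureduce_func,
    ...<5 lines>...
                    overwrite_input=overwrite_input,
                    method=method)
    r = func(a, **kwargs)
    result = _quantile(arr,
                       quantiles=q,
    ...<2 lines>...
                       out=out,
                       weights=wgt)
    slices_having_nans = np.isnan(arr[-1, ...])
                                  ~~~^^^^^^^^^
IndexError: index -1 is out of bounds for axis 0 with size 0
```

View pics/w5.png

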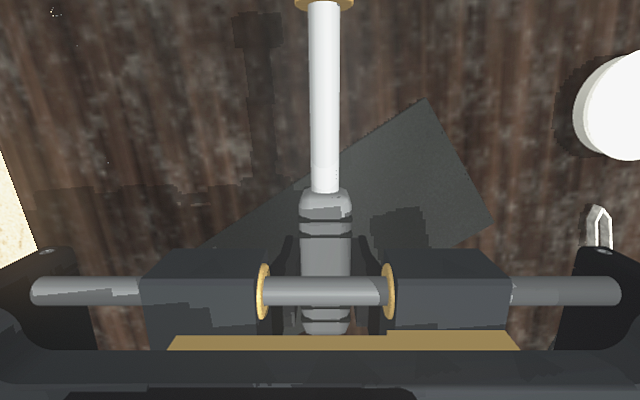

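```bash
python3 - <<'E'
from h import *
z=np.load('w5.npz'); p={k:z[k] for k in('vfov','cx','cy','eye','attitude')}; d=z['d']; c=cloud(p,d); im=z['im']
T=np.array([.4882,-.1989,.2395]); Rt=R.from_euler('xyz',[180,0,-5.15],degrees=True).as_matrix()
for r in (15,60,120,180,205,222):
    row=c[r,270:380]; m=(row[:,2]>.04)&(d[r,270:380]>0); t=(row[m]-T)@Rt
    print(r,m.sum(),'tool x mid',((t[:,0].min()+t[:,0].max())/2).round(4),'width',np.ptp(t[:,0]).round(4),'y',t[:,1].mean().round(4),'top z world',np.percentile(row[m][:,2],90).round(4))
E
```

```text
15 32 tool x mid -0.0013 width 0.0134 y -0.1152 top z world 0.0691
60 30 tool x mid -0.0011 width 0.0134 y -0.0976 top z world 0.0697
120 30 tool x mid -0.001 width 0.0137 y -0.0723 top z world 0.0696
180 27 tool x mid -0.001 width 0.0133 y -0.0441 top z world 0.069
205 53 tool x mid -0.0007 width 0.0253 y -0.0334 top z world 0.0753
222 53 tool x mid -0.0008 width 0.0259 y -0.0251 top z world 0.0757
```

```bash
python3 - <<'E'
from h import *
p={'vfov': 64.1281295956434,'cx':325.16726990168263,'cy':201.79578137662904,'eye':[0.48790581,0.01708132,0.44043617],'attitude':[-16.50016561,0.02426355,-6.58667628]}
z=np.load('w1.npz'); c=cloud(p,z['d']); O=np.array([.5046,-.0022]); a=np.radians(85); u=np.array([np.cos(a),np.sin(a)]); v=np.array([u[1],-u[0]])
S=(c[...,:2]-O); l=S@v; x=S@u
for n,l0 in (('left',-.07),('mid',0)):
  for xs in ((-.018,-.011),(.011,.018)):
    m=(abs(l-l0)<.03)&(x>xs[0])&(x<xs[1])&(c[...,2]>.052)&(c[...,2]<.07)
    L,Z=l[m],c[...,2][m]; 
    from scipy.optimize import least_squares
    f=least_squares(lambda q: np.hypot(L-q[0],Z-q[1])-.018,[l0,.049],loss='soft_l1',f_scale=.001); print(n,xs,m.sum(),f.x.round(4),L.min().round(3),L.max().round(3))
E
```

```text
left (-0.018, -0.011) 174 [-0.0703  0.0487] -0.1 -0.056
left (0.011, 0.018) 180 [-0.0704  0.0486] -0.1 -0.055
mid (-0.018, -0.011) 188 [0.0002 0.0486] -0.017 0.017
mid (0.011, 0.018) 192 [0.0001 0.0486] -0.018 0.017
```

Call:
jog_arm(rows=[[1, 0.0003, 0, 0.0065, 0, 0, 0.1], [1, 0, 0, 0.0065, 0, 0, 0], [1, 0, 0, 0, 0, 0, 0], [1, 0, -0.009, 0, 0, 0, 0], [1, 0, -0.009, 0, 0, 0, 0], [1, 0, -0.006, 0, 0, 0, 0], [1, 0, -0.006, 0, 0, 0, 0], [1, 0, -0.006, 0, 0, 0, 0]])

```text
time_s: 15.17
tool_pos: [0.4916, -0.1689, 0.2279]
tool_rot: [179.3, -0.1, -5.5]
force: [-3.0, -17.2, -0.2]
grip_width: 0.0257
```

Call:
jog_arm(rows=[[1, 0, -0.006, 0, 0, 0, 0], [1, 0, -0.006, 0, 0, 0, 0], [1, 0, -0.006, 0, 0, 0, 0], [1, 0, -0.006, 0, 0, 0, 0]])

```text
time_s: 15.5
tool_pos: [0.4938, -0.1427, 0.2274]
tool_rot: [179.6, -0.0, -5.5]
force: [-1.5, -11.7, -0.5]
grip_width: 0.0256
```

Call:
jog_arm(rows=[[1, 0, -0.0055, 0, 0, 0, 0], [1, 0, -0.0055, 0, 0, 0, 0], [1, 0, -0.0055, 0, 0, 0, 0], [1, 0, -0.0055, 0, 0, 0, 0], [1, 0, -0.0055, 0, 0, 0, 0], [1, 0, -0.0055, 0, 0, 0, 0], [1, 0, -0.0055, 0, 0, 0, 0], [1, 0, 0, 0, 0, 0, 0], [1, 0, 0, 0, 0, 0, 0]])

```text
time_s: 16.25
tool_pos: [0.4979, -0.1003, 0.2268]
tool_rot: [-180.0, -0.0, -5.3]
force: [0.2, 0.3, -2.3]
grip_width: 0.026
```

```bash
cat > cart.py <<'E'
from h import *
import sys
p=cams.camera_params('wrist'); im,d=cams.read_camera('wrist'); np.savez(sys.argv[1]+'.npz',im=im,d=d,**{k:np.array(v) for k,v in p.items()}); save(sys.argv[1]+'.png',im)
c=cloud(p,d); o=status.get_obs(); print(o['tool_pos'].round(4),o['tool_rot'].round(2),o['force'].round(1))
O=np.array([.5046,-.0022]); a=np.radians(85); u=np.array([np.cos(a),np.sin(a)]); v=np.array([u[1],-u[0]])
S=(c[...,:2]-O); l=S@v; x=S@u+.036
for n,l0 in (('left',-.07),('mid',0),('right',.07)):
    m=(abs(l-l0)<.008)&(x>.066)&(x<.151)&(c[...,2]>.055)&(c[...,2]<.073)&(d>0)
    print(n,m.sum(),(x[m].min().round(4),x[m].max().round(4),np.median(c[...,2][m]).round(4)) if m.any() else '')
    for xs in ((.022,.03),(.044,.05)):
        k=(abs(l-l0)<.006)&(x>xs[0])&(x<xs[1])&(d>0); print('  in gap z',np.median(c[...,2][k]).round(3) if k.any() else None)
E
python3 cart.py w6
```

```text
[ 0.4979 -0.1008  0.2268] [-180.      0.     -5.34] [ 0.2  0.2 -1.5]
left 0 
  in gap z 0.083
  in gap z None
mid 0 
  in gap z 0.082
  in gap z 0.083
right 0 
  in gap z 0.084
  in gap z 0.083
```

Call:
jog_arm(rows=[[1, 0, 0.01, 0, 0, 0, 0], [1, 0, 0.02, 0, 0, 0, 0], [1, 0, 0.02, 0, 0, 0, 0], [1, 0, 0.02, 0, 0, 0, 0], [1, 0, 0.02, 0, 0, 0, 0], [1, 0, 0.01, 0, 0, 0, 0], [1, 0, 0, 0, 0, 0, 0], [1, -0.0175, 0, 0, 0, 0, 0], [1, -0.0175, 0, 0, 0, 0, 0], [1, -0.0175, 0, 0, 0, 0, 0], [1, -0.0175, 0, 0, 0, 0, 0], [1, 0, 0, 0, 0, 0, 0]])

```text
time_s: 17.3
tool_pos: [0.416, -0.1927, 0.226]
tool_rot: [180.0, 0.3, -5.3]
force: [0.2, 0.5, -1.8]
grip_width: 0.026
```

```bash
python3 - <<'E'
from h import *
p=cams.camera_params('top'); im,d=cams.read_camera('top'); c=cloud(p,d)
O=np.array([.5046,-.0022]); a=np.radians(85); u=np.array([np.cos(a),np.sin(a)]); v=np.array([u[1],-u[0]])
S=(c[...,:2]-O); l=S@v; x=S@u+.036
for n,l0 in (('left',-.07),('mid',0)):
    m=(abs(l-l0)<.012)&(x>.06)&(x<.15)&(c[...,2]>.055)&(c[...,2]<.073); print(n,m.sum(),np.sort(x[m])[[0,-1]].round(4) if m.any() else '')
o=status.get_obs(); print(o['tool_pos'],o['tool_rot'])
T=o['tool_pos'][:2]; print('TCP lateral',(T-O)@v,'x',(T-O)@u+.036)
s,ds=cams.read_camera('scene'); cv2.imwrite('pics/s2.png',cv2.resize(cv2.cvtColor(s,4)[120:300,180:400],None,fx=3.5,fy=3.3))
E
```

```text
left 6 [0.0642 0.0703]
mid 179 [0.0626 0.1498]
[ 0.417592   -0.19314464  0.22651733] [ 1.79948564e+02  9.86925661e-02 -5.36086778e+00]
TCP lateral -0.07003498468103389 x -0.16180128371991717
```

View pics/s2.png

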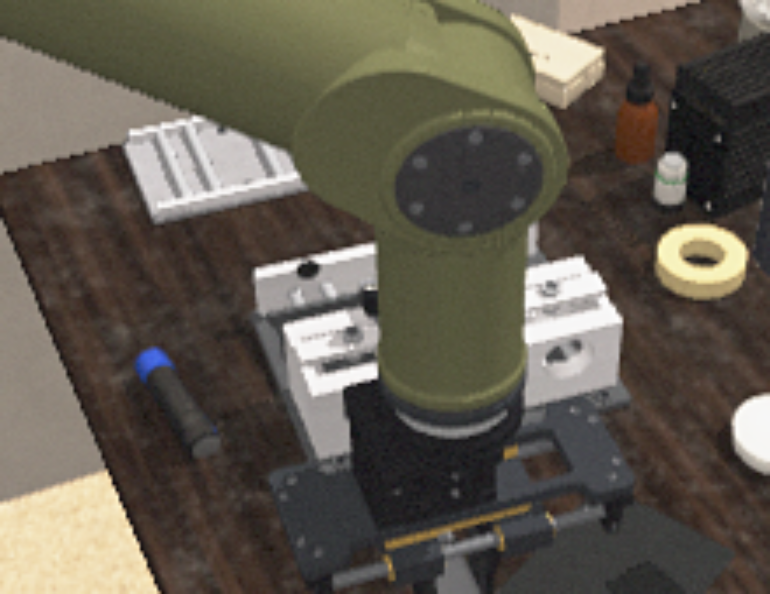

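Call:
jog_arm(rows=[[1, 0.0005, 0, 0, 0, 0, -0.3], [1, 0, -0.009, 0, 0, 0, 0], [1, 0, -0.009, 0, 0, 0, 0], [1, 0, -0.006, 0, 0, 0, 0], [1, 0, -0.006, 0, 0, 0, 0], [1, 0, -0.006, 0, 0, 0, 0]])

```text
time_s: 17.9
tool_pos: [0.4225, -0.1626, 0.2278]
tool_rot: [179.4, -0.1, -5.1]
force: [-2.1, -14.5, -0.2]
grip_width: 0.0257
```

Call:
jog_arm(rows=[[1, 0, -0.006, 0, 0, 0, 0], [1, 0, -0.006, 0, 0, 0, 0], [1, 0, -0.006, 0, 0, 0, 0], [1, 0, -0.006, 0, 0, 0, 0]])

```text
time_s: 18.23
tool_pos: [0.4245, -0.1368, 0.2273]
tool_rot: [179.7, -0.1, -5.1]
force: [-0.7, -11.3, -1.2]
grip_width: 0.0257
```

Call:
jog_arm(rows=[[1, 0, -0.006, 0, 0, 0, 0], [1, 0, -0.006, 0, 0, 0, 0], [1, 0, -0.0055, 0, 0, 0, 0], [1, 0, -0.0055, 0, 0, 0, 0], [1, 0, -0.0055, 0, 0, 0, 0], [1, 0, -0.0055, 0, 0, 0, 0], [1, 0, -0.0055, 0, 0, 0, 0], [1, 0, 0, 0, 0, 0, 0], [1, 0, 0, 0, 0, 0, 0]])

```text
time_s: 18.98
tool_pos: [0.4281, -0.0945, 0.2268]
tool_rot: [-180.0, 0.0, -5.0]
force: [-0.6, 0.7, -1.0]
grip_width: 0.0262
```

```bash
python3 - <<'E'
from h import *
s=go([.418,-.200,.2268],-5,n=6,grip=1)
s=go([.45,-.18,.40],-5,start=s,grip=1)
s=go([.56,-.04,.42],-5,start=s,grip=1)
E
```

```text
6 rows -> [ 0.418  -0.2     0.2268] -5.0
[[1, -0.0001, 0.0177, 0, 0, 0, 0.0], [1, -0.0002, 0.0176, 0, 0, 0, 0.0], [1, -0.0001, 0.0177, 0, 0, 0, 0.0], [1, -0.0002, 0.0177, 0, 0, 0, 0.0], [1, -0.0001, 0.0176, 0, 0, 0, 0.0], [1, -0.0001, 0.0177, 0, 0, 0, 0.0]]
6 rows -> [ 0.45 -0.18  0.4 ] -5.0
[[1, 0.005, -0.0038, -0.0289, 0, 0, 0.0], [1, 0.005, -0.0038, -0.0288, 0, 0, 0.0], [1, 0.005, -0.0037, -0.0289, 0, 0, 0.0], [1, 0.0051, -0.0038, -0.0289, 0, 0, 0.0], [1, 0.005, -0.0038, -0.0289, 0, 0, 0.0], [1, 0.005, -0.0038, -0.0288, 0, 0, 0.0]]
6 rows -> [ 0.56 -0.04  0.42] -5.0
[[1, 0.0162, -0.0248, -0.0033, 0, 0, 0.0], [1, 0.0163, -0.0249, -0.0034, 0, 0, 0.0], [1, 0.0162, -0.0248, -0.0033, 0, 0, 0.0], [1, 0.0162, -0.0249, -0.0033, 0, 0, 0.0], [1, 0.0163, -0.0248, -0.0034, 0, 0, 0.0], [1, 0.0162, -0.0248, -0.0033, 0, 0, 0.0]]
```

Call:
jog_arm(rows=[[1, 0, 0.0177, 0, 0, 0, 0], [1, 0, 0.0177, 0, 0, 0, 0], [1, 0, 0.0177, 0, 0, 0, 0], [1, 0, 0.0177, 0, 0, 0, 0], [1, 0, 0.0177, 0, 0, 0, 0], [1, 0, 0.0177, 0, 0, 0, 0], [1, 0.005, -0.004, -0.029, 0, 0, 0], [1, 0.005, -0.004, -0.029, 0, 0, 0], [1, 0.005, -0.004, -0.029, 0, 0, 0], [1, 0.005, -0.004, -0.029, 0, 0, 0], [1, 0.005, -0.004, -0.029, 0, 0, 0], [1, 0.005, -0.004, -0.029, 0, 0, 0]])

```text
time_s: 19.98
tool_pos: [0.4506, -0.1794, 0.4022]
tool_rot: [180.0, 0.0, -5.1]
force: [0.9, -0.4, -2.4]
grip_width: 0.0252
```

Call:
jog_arm(rows=[[1, 0.0162, -0.025, -0.0033, 0, 0, 0], [1, 0.0162, -0.025, -0.0033, 0, 0, 0], [1, 0.0162, -0.025, -0.0033, 0, 0, 0], [1, 0.0162, -0.025, -0.0033, 0, 0, 0], [1, 0.0162, -0.025, -0.0033, 0, 0, 0], [1, 0.0162, -0.025, -0.0033, 0, 0, 0], [1, 0, 0, 0, 0, 0, 0], [1, 0, 0, 0, 0, 0, 0]])

```text
time_s: 20.65
tool_pos: [0.5612, -0.0368, 0.4203]
tool_rot: [-179.9, 0.0, -4.8]
force: [-0.3, -1.0, -2.5]
grip_width: 0.0255
```

```bash
python3 cart.py w7
```

```text
[ 0.5608 -0.0385  0.4201] [-1.7999e+02  7.0000e-02 -4.9800e+00] [-0.6  0.2 -1.1]
left 1211 (np.float64(0.0787), np.float64(0.1508), np.float64(0.0656))
  in gap z None
  in gap z 0.082
mid 1230 (np.float64(0.0789), np.float64(0.1509), np.float64(0.0655))
  in gap z 0.351
  in gap z 0.01
right 15 (np.float64(0.1488), np.float64(0.1509), np.float64(0.0562))
  in gap z 0.331
  in gap z 0.248
```

View pics/w7.png

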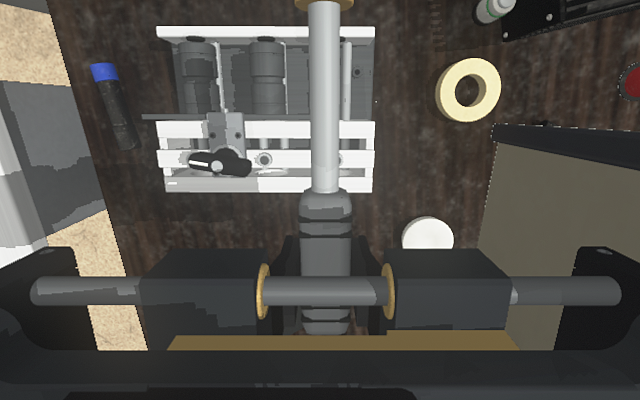

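```bash
python3 - <<'E'
from h import *
s=go([.46,-.18,.37],-5,grip=1)
s=go([.4372,-.2481,.26],-62.3,start=s,grip=1)
s=go([.4372,-.2481,.195],-62.3,start=s,grip=1,step=.015)
E
```

```text
6 rows -> [ 0.46 -0.18  0.37] -4.98
[[1, -0.0147, 0.025, 0.0084, 0, 0, 0.0], [1, -0.0147, 0.0249, 0.0083, 0, 0, 0.0], [1, -0.0146, 0.025, 0.0084, 0, 0, 0.0], [1, -0.0147, 0.0249, 0.0083, 0, 0, 0.0], [1, -0.0147, 0.025, 0.0084, 0, 0, 0.0], [1, -0.0147, 0.0249, 0.0083, 0, 0, 0.0]]
9 rows -> [ 0.4372 -0.2481  0.26  ] -62.31
[[1, -0.0019, 0.0078, 0.0122, 0, 0, 6.37], [1, -0.001, 0.0079, 0.0123, 0, 0, 6.37], [1, -0.0001, 0.008, 0.0122, 0, 0, 6.37], [1, 0.0008, 0.0079, 0.0122, 0, 0, 6.37], [1, 0.0017, 0.0078, 0.0122, 0, 0, 6.37], [1, 0.0025, 0.0076, 0.0123, 0, 0, 6.37], [1, 0.0033, 0.0072, 0.0122, 0, 0, 6.37], [1, 0.0041, 0.0069, 0.0122, 0, 0, 6.37], [1, 0.0049, 0.0063, 0.0122, 0, 0, 6.37]]
5 rows -> [ 0.4372 -0.2481  0.195 ] -62.31
[[1, 0, 0, 0.013, 0, 0, -0.0], [1, 0, 0, 0.013, 0, 0, -0.0], [1, 0, 0, 0.013, 0, 0, -0.0], [1, 0, 0, 0.013, 0, 0, -0.0], [1, 0, 0, 0.013, 0, 0, -0.0]]
```

Call:
jog_arm(rows=[[1, -0.0147, 0.025, 0.0083, 0, 0, 0], [1, -0.0147, 0.025, 0.0083, 0, 0, 0], [1, -0.0147, 0.025, 0.0083, 0, 0, 0], [1, -0.0147, 0.025, 0.0083, 0, 0, 0], [1, -0.0147, 0.025, 0.0083, 0, 0, 0], [1, -0.0147, 0.025, 0.0083, 0, 0, 0], [1, 0, 0, 0, 0, 0, 0]])

```text
time_s: 21.28
tool_pos: [0.4545, -0.1875, 0.3687]
tool_rot: [179.8, 0.3, -5.8]
force: [-0.6, -0.5, -2.0]
grip_width: 0.0256
```

Call:
jog_arm(rows=[[1, -0.002, 0.0078, 0.0122, 0, 0, 6.4], [1, -0.001, 0.008, 0.0122, 0, 0, 6.4], [1, 0, 0.008, 0.0122, 0, 0, 6.4], [1, 0.0008, 0.008, 0.0122, 0, 0, 6.4], [1, 0.0017, 0.0078, 0.0122, 0, 0, 6.4], [1, 0.0025, 0.0076, 0.0122, 0, 0, 6.4], [1, 0.0033, 0.0072, 0.0122, 0, 0, 6.4], [1, 0.0041, 0.0069, 0.0122, 0, 0, 6.4], [1, 0.005, 0.0063, 0.0122, 0, 0, 6.2], [1, 0, 0, 0, 0, 0, 0], [1, 0, 0, 0, 0, 0, 0]])

```text
time_s: 22.2
tool_pos: [0.4355, -0.2496, 0.2606]
tool_rot: [179.9, 0.1, -62.5]
force: [0.6, 0.8, -0.7]
grip_width: 0.0254
```

```bash
python3 - <<'E'
from h import *
s=go([.4372,-.2481,.195],-62.3,n=5,grip=1)
E
```

```text
5 rows -> [ 0.4372 -0.2481  0.195 ] -62.3
[[1, -0.0001, -0.0004, 0.0131, 0, 0, -0.03], [1, -0.0001, -0.0005, 0.0132, 0, 0, -0.03], [1, -0.0001, -0.0004, 0.0131, 0, 0, -0.03], [1, -0.0001, -0.0005, 0.0131, 0, 0, -0.03], [1, -0.0001, -0.0004, 0.0131, 0, 0, -0.03]]
```

Call:
jog_arm(rows=[[1, 0, -0.0005, 0.013, 0, 0, 0], [1, 0, -0.0005, 0.013, 0, 0, 0], [1, 0, -0.0005, 0.013, 0, 0, 0], [1, 0, -0.0005, 0.013, 0, 0, 0], [1, 0, -0.0005, 0.0125, 0, 0, 0], [1, 0, 0, 0.0015, 0, 0, 0], [1, 0, 0, 0, 0, 0, 0], [1, 0, 0, 0, 0, 0, 0]])

```text
time_s: 22.87
tool_pos: [0.439, -0.2473, 0.1949]
tool_rot: [180.0, 0.0, -62.4]
force: [-0.9, -0.2, -0.5]
grip_width: 0.0258
```

Call:
jog_arm(rows=[[0.5, 0, 0, 0, 0, 0, 0], [0.5, 0, 0, 0, 0, 0, 0], [0.5, 0, 0, 0, 0, 0, 0], [0.5, 0, 0, 0, 0, 0, 0], [0.5, 0, 0, -0.03, 0, 0, 0], [0.5, 0, 0, -0.04, 0, 0, 0], [0.5, 0, 0, -0.04, 0, 0, 0], [0.5, 0, 0.01, -0.04, 0, 0, 0], [0.5, 0, 0.02, -0.04, 0, 0, 0], [0.5, 0, 0.02, -0.03, 0, 0, 0], [0.5, 0, 0, 0, 0, 0, 0], [0.5, 0, 0, 0, 0, 0, 0]])

```text
time_s: 23.87
tool_pos: [0.3955, -0.2707, 0.4144]
tool_rot: [-180.0, -0.3, -62.6]
force: [0.2, 0.2, -0.5]
grip_width: 0.0432
```

```bash
cat > mat.py <<'E'
from h import *
import sys
p=cams.camera_params('wrist'); im,d=cams.read_camera('wrist'); save(sys.argv[1]+'.png',im)
c=cloud(p,d); im=im.astype(int); print(status.get_obs()['tool_pos'].round(4))
reg=(c[...,0]>.36)&(c[...,0]<.6)&(c[...,1]<-.11)&(c[...,1]>-.34)&(d>0)&(c[...,2]>.0135)&(c[...,2]<.05)
m=cv2.morphologyEx(reg.astype(np.uint8),cv2.MORPH_OPEN,np.ones((3,3))); k,l,st,_=cv2.connectedComponentsWithStats(m); m=l==1+np.argmax(st[1:,4])
r=cv2.minAreaRect(c[m][:,:2].astype(np.float32)); print('rod',m.sum(),np.round(r[0],4),np.round(r[1],4),r[2],np.percentile(c[m][:,2],95))
ctr=np.array(r[0]); a=np.radians(27.7); mm=np.array([np.cos(a),np.sin(a)]); n=np.array([-mm[1],mm[0]])
# mat cross-sections: sample chroma along n at z=.003 through stations
sat=(im.max(-1)-im.min(-1)).astype(np.float32); sat=cv2.blur(sat,(5,5))
def sample(w):
    rr,cc=proj(p,[w[0],w[1],.003]); return sat[int(round(rr)),int(round(cc))] if 0<=rr<399.5 and 0<=cc<639.5 else np.nan
for st_ in (-.09,-.06,-.03,0,.03,.06,.09):
    o=ctr+st_*mm; e=[]
    for sg in (1,-1):
        t=.02
        while t<.09 and not sample(o+sg*t*n)>9: t+=.0005
        e.append(t)
    print('station',st_,'edges',np.round(e,4),'mid off',round((e[0]-e[1])/2,4))
for t in (-.03,.03):
    e=[]
    for sg in (1,-1):
        s=.095
        while s<.15 and not sample(ctr+t*n+sg*s*mm)>9: s+=.0005
        e.append(s)
    print('ends',t,np.round(e,4))
for nme,z in (('rod_mid',.016),('mat_top',.003)):
    for q in landmark_of('wrist',nme)[:1]: print(nme,q['conf'],at_z(p,q['position'],z).round(4))
E
python3 mat.py w8
```

```text
[ 0.3956 -0.27    0.4127]
rod 3003 [ 0.4805 -0.2262] [0.1756 0.0253] 27.773605346679688 0.029698729411062608
station -0.09 edges [0.057 0.049] mid off 0.004
station -0.06 edges [0.058  0.0495] mid off 0.0043
station -0.03 edges [0.055  0.0485] mid off 0.0033
station 0 edges [0.0605 0.0475] mid off 0.0065
station 0.03 edges [0.058 0.048] mid off 0.005
station 0.06 edges [0.0565 0.048 ] mid off 0.0043
station 0.09 edges [0.057 0.046] mid off 0.0055
ends -0.03 [0.15   0.1105]
ends 0.03 [0.15   0.1115]
rod_mid 0.69 [ 0.4811 -0.2277  0.016 ]
mat_top 0.62 [ 0.488  -0.2186  0.003 ]
```

View pics/w8.png

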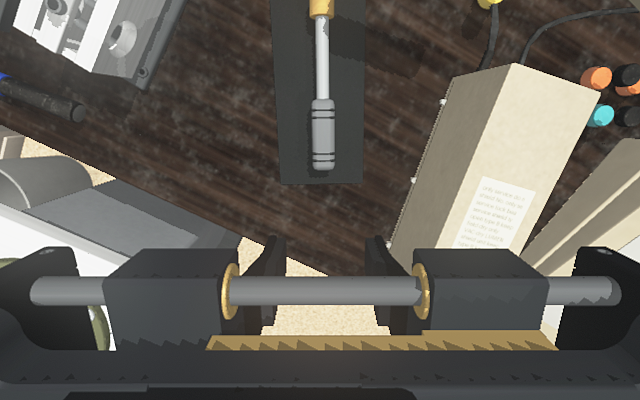

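```bash
python3 - <<'E'
from h import *
s=go([.46,-.1,.40],-34,grip=.43)
s=go([.5112,.0735,.34],-5,start=s,grip=.43)
E
```

```text
6 rows -> [ 0.46 -0.1   0.4 ] -34.02
[[0.43, -0.02, -0.0225, 0.0018, 0, 0, -4.73], [0.43, -0.0182, -0.0242, 0.0019, 0, 0, -4.73], [0.43, -0.016, -0.0255, 0.0018, 0, 0, -4.73], [0.43, -0.0139, -0.0268, 0.0019, 0, 0, -4.73], [0.43, -0.0117, -0.0278, 0.0018, 0, 0, -4.73], [0.43, -0.0093, -0.0287, 0.0019, 0, 0, -4.73]]
6 rows -> [0.5112 0.0735 0.34  ] -4.98
[[0.43, -0.0091, -0.0287, 0.01, 0, 0, -4.84], [0.43, -0.0067, -0.0295, 0.01, 0, 0, -4.84], [0.43, -0.0041, -0.0298, 0.01, 0, 0, -4.84], [0.43, -0.0016, -0.0301, 0.01, 0, 0, -4.84], [0.43, 0.0009, -0.0302, 0.01, 0, 0, -4.84], [0.43, 0.0035, -0.0299, 0.01, 0, 0, -4.84]]
```

Call:
jog_arm(rows=[[0.43, -0.02, -0.0225, 0.0018, 0, 0, -4.7], [0.43, -0.018, -0.024, 0.0018, 0, 0, -4.7], [0.43, -0.016, -0.0255, 0.0018, 0, 0, -4.7], [0.43, -0.014, -0.027, 0.0018, 0, 0, -4.7], [0.43, -0.0117, -0.028, 0.0018, 0, 0, -4.7], [0.43, -0.0093, -0.0287, 0.0018, 0, 0, -4.7], [0.43, -0.009, -0.0287, 0.01, 0, 0, -4.9], [0.43, -0.0067, -0.0295, 0.01, 0, 0, -4.9], [0.43, -0.004, -0.03, 0.01, 0, 0, -4.9], [0.43, -0.0016, -0.03, 0.01, 0, 0, -4.9], [0.43, 0.001, -0.03, 0.01, 0, 0, -4.9], [0.43, 0.0035, -0.03, 0.01, 0, 0, -4.9]])

```text
time_s: 25.02
tool_pos: [0.5119, 0.0747, 0.3398]
tool_rot: [-180.0, 0.1, -4.5]
force: [-0.6, -0.8, 0.9]
grip_width: 0.0494
```

Call:
jog_arm(rows=[[0.43, 0, 0, 0, 0, 0, 0], [0.43, 0, 0, 0, 0, 0, 0], [0.43, 0, 0, 0, 0, 0, 0]])

```text
time_s: 25.27
tool_pos: [0.5119, 0.0726, 0.3405]
tool_rot: [-180.0, 0.1, -4.8]
force: [0.4, -0.1, -0.5]
grip_width: 0.0494
```

```bash
python3 - <<'E'
from h import *
s=go([.5112,.0735,.222],-5,grip=.43,step=.025)
p=cams.camera_params('wrist'); im,d=cams.read_camera('wrist'); c=cloud(p,d)
O=np.array([.5046,-.0022]); a=np.radians(85); u=np.array([np.cos(a),np.sin(a)]); v=np.array([u[1],-u[0]])
l=(c[...,:2]-O)@v; x=(c[...,:2]-O)@u+.036
for l0 in (0,-.07):
    m=(abs(l-l0)<.006)&(x>.06)&(x<.151)&(c[...,2]>.058)&(c[...,2]<.072)&(d>.05); print(m.sum(),np.percentile(x[m],[1,99]).round(4) if m.any() else '')
E
```

```text
5 rows -> [0.5112 0.0735 0.222 ] -5.01
[[0.43, -0.0002, -0.0002, 0.0237, 0, 0, 0.04], [0.43, -0.0001, -0.0001, 0.0237, 0, 0, 0.04], [0.43, -0.0002, -0.0002, 0.0237, 0, 0, 0.04], [0.43, -0.0001, -0.0001, 0.0237, 0, 0, 0.04], [0.43, -0.0002, -0.0002, 0.0237, 0, 0, 0.04]]
1179 [0.0787 0.1498]
1159 [0.0783 0.1495]
```

Call:
jog_arm(rows=[[0.43, 0, -0.0005, 0.0237, 0, 0, 0], [0.43, 0, -0.0005, 0.0237, 0, 0, 0], [0.43, 0, -0.0005, 0.0237, 0, 0, 0.1], [0.43, 0, 0, 0.0237, 0, 0, 0], [0.43, 0, 0, 0.0237, 0, 0, 0], [0.43, 0, 0, 0, 0, 0, 0], [0.43, 0, 0, 0, 0, 0, 0]])

```text
time_s: 25.9
tool_pos: [0.512, 0.0727, 0.2226]
tool_rot: [180.0, 0.1, -5.1]
force: [0.4, -0.6, -0.1]
grip_width: 0.0492
```

Call:
jog_arm(rows=[[1, 0, 0, 0, 0, 0, 0], [1, 0, 0, 0, 0, 0, 0], [1, 0, 0, 0, 0, 0, 0], [1, 0, 0, 0, 0, 0, 0], [1, 0, 0, 0, 0, 0, 0], [1, 0, 0, 0, 0, 0, 0], [1, 0, 0, -0.002, 0, 0, 0], [1, 0, 0, -0.003, 0, 0, 0], [1, 0, 0, 0, 0, 0, 0]], grip_force=20)

```text
time_s: 26.65
tool_pos: [0.513, 0.074, 0.2292]
tool_rot: [180.0, -0.2, -5.0]
force: [0.6, 0.0, -1.5]
grip_width: 0.0351
```

Call:
jog_arm(rows=[[1, 0, 0, -0.035, 0, 0, 0], [1, 0, 0, -0.035, 0, 0, 0], [1, 0, 0, -0.035, 0, 0, 0], [1, 0, 0, -0.035, 0, 0, 0], [1, 0, 0, -0.035, 0, 0, 0], [1, -0.01, -0.035, -0.01, 0, 0, 0], [1, -0.01, -0.035, -0.01, 0, 0, 0], [1, -0.01, -0.035, -0.01, 0, 0, 0], [1, 0, 0, 0, 0, 0, 0], [1, 0, 0, 0, 0, 0, 0]])

```text
time_s: 27.48
tool_pos: [0.4906, 0.1844, 0.4341]
tool_rot: [-180.0, -0.1, -4.6]
force: [1.2, -0.2, -0.8]
grip_width: 0.0352
```

```bash
cat > rack.py <<'E'
from h import *
import sys
p=cams.camera_params('wrist'); im,d=cams.read_camera('wrist'); save(sys.argv[1]+'.png',im); np.savez(sys.argv[1]+'.npz',im=im,d=d,**{k:np.array(v) for k,v in p.items()})
c=cloud(p,d); o=status.get_obs(); print(o['tool_pos'].round(4),o['tool_rot'].round(2),o['grip_width'].round(4))
reg=(c[...,0]>.3)&(c[...,0]<.68)&(c[...,1]>.2)&(c[...,1]<.45)&(d>0)&(c[...,2]>.005)&(c[...,2]<.06)
m=cv2.morphologyEx(reg.astype(np.uint8),cv2.MORPH_OPEN,np.ones((5,5))); k,l,st,_=cv2.connectedComponentsWithStats(m); m=l==1+np.argmax(st[1:,4])
r=cv2.minAreaRect(c[m][:,:2].astype(np.float32)); print('rack',m.sum(),np.round(r[0],4),np.round(r[1],4),round(r[2],2))
for q in landmark_of('wrist','cradle_0')[:4]: print('cradle',round(q['conf'],2),np.round(q['position'],0),at_z(p,q['position'],.032).round(4))
for q in landmark_of('wrist','rack')[:2]: print('rack',round(q['conf'],2),at_z(p,q['position'],0).round(4))
E
python3 rack.py w9
```

```text
Traceback (most recent call last):
  File "rack.py", line 4, in <module>
    c=cloud(p,d); o=status.get_obs(); print(o['tool_pos'].round(4),o['tool_rot'].round(2),o['grip_width'].round(4))
                                                                                          ^^^^^^^^^^^^^^^^^^^^^
AttributeError: 'float' object has no attribute 'round'
```

View pics/w9.png

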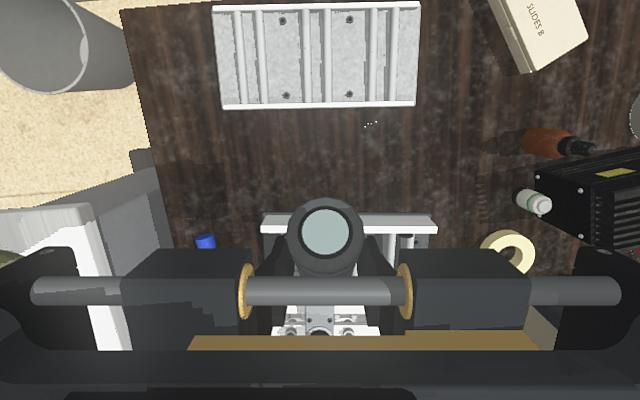

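```bash
sed -i "s/,o\['grip_width'\].round(4))/,o['grip_width'])/" rack.py; python3 rack.py w9; python3 - <<'E'
from h import *
z=np.load('w9.npz'); p={k:z[k] for k in('vfov','cx','cy','eye','attitude')}; d=z['d']; c=cloud(p,d)
o=status.get_obs(); T=o['tool_pos']; Rt=R.from_euler('xyz',o['tool_rot'],degrees=True).as_matrix()
t=(c-T)@Rt
m=np.zeros(d.shape,bool); cv2_m=np.zeros(d.shape,np.uint8); cv2.circle(cv2_m,(325,232),20,1,-1); m=(cv2_m>0)&(d>0)
q=t[m]; ctr=np.median(q,0); U,S,V=np.linalg.svd(q-q.mean(0)); print('window ctr tool',ctr.round(4),'normal',V[2].round(3),S.round(3))
for r in (205,215,225,232,240,250,260,268): print(r,t[r,325].round(4))
ring=np.zeros(d.shape,np.uint8); cv2.circle(ring,(325,232),34,1,-1); cv2.circle(ring,(325,232),26,0,-1); q=t[(ring>0)&(d>0)]; U,S,V=np.linalg.svd(q-q.mean(0)); print('ring',q.mean(0).round(4),V[2].round(3),S.round(3), 'ext',np.ptp(q,0).round(3))
E
```

```text
[0.4917 0.1807 0.4329] [ 1.7995e+02 -3.0000e-02 -4.9600e+00] 0.03502291951500981
rack 21238 [0.4928 0.3175] [0.111  0.2378] 86.44
cradle 0.84 [ 54. 246.] [0.4164 0.3225 0.032 ]
cradle 0.83 [ 52. 319.] [0.4961 0.3178 0.032 ]
cradle 0.8 [ 51. 385.] [0.5683 0.3121 0.032 ]
cradle 0.73 [292. 347.] [0.5083 0.016  0.032 ]
rack 0.85 [0.491  0.3159 0.    ]
rack 0.18 [ 0.5088 -0.0052  0.    ]
window ctr tool [-0.0006 -0.0266  0.152 ] normal [-0.006 -0.639 -0.769] [0.165 0.158 0.021]
205 [-0.0007 -0.0364  0.161 ]
215 [-0.0007 -0.0327  0.1573]
225 [-0.0006 -0.0292  0.1539]
232 [-0.0006 -0.0264  0.1523]
240 [-0.0006 -0.0235  0.15  ]
250 [-0.0006 -0.0202  0.1467]
260 [-0.0006 -0.0165  0.1447]
268 [-0.0006 -0.0141  0.142 ]
ring [-0.0006 -0.0265  0.1527] [0.012 0.638 0.77 ] [0.388 0.371 0.024] ext [0.031 0.025 0.022]
```

Call:
jog_arm(rows=[[1, 0, 0.007, 0.035, 0, 0, 0], [1, 0, 0.007, 0.035, 0, 0, 0], [1, 0, 0.007, 0.035, 0, 0, 0], [1, 0, 0, 0.035, 0, 0, 0], [1, 0, 0, 0.035, 0, 0, 0], [1, 0, 0, 0.035, 0, 0, 0], [1, 0, 0, 0, 0, 0, 0], [1, 0, 0, 0, 0, 0, 0]], grip_force=10)

```text
time_s: 28.35
tool_pos: [0.4892, 0.1592, 0.2216]
tool_rot: [180.0, 0.3, -5.0]
force: [0.3, 0.5, -0.3]
grip_width: 0.0351
```

Call:
jog_arm(rows=[[1, 0, -0.002, 0.002, 0, 0, 0], [1, 0, -0.003, 0.002, 0, 0, 0], [1, 0, -0.004, 0.002, 0, 0, 0], [1, 0, -0.004, 0.002, 0, 0, 0], [1, 0, -0.004, 0.002, 0, 0, 0], [1, 0, -0.004, 0.002, 0, 0, 0]])

```text
time_s: 28.85
tool_pos: [0.4918, 0.1816, 0.2114]
tool_rot: [180.0, -0.1, -5.0]
force: [1.4, -1.4, 0.9]
grip_width: 0.0354
```

```bash
cat > face.py <<'E'
from h import *
import sys
p=cams.camera_params('wrist'); im,d=cams.read_camera('wrist'); save(sys.argv[1]+'.png',im)
c=cloud(p,d); o=status.get_obs(); T=o['tool_pos']; Rt=R.from_euler('xyz',o['tool_rot'],degrees=True).as_matrix(); t=(c-T)@Rt
print(T.round(4),o['tool_rot'].round(1),o['force'].round(1),o['grip_width'])
col=t[:,325]
for r in range(180,275,7): print(r,col[r].round(4),im[r,325])
E
python3 face.py w10
```

```text
[0.4917 0.1823 0.2111] [-1.8e+02 -1.0e-01 -4.9e+00] [-0.1  0.5  0.8] 0.03471423686565911
180 [ 0.0004 -0.0341  0.2107] [81 73 67]
187 [ 0.0005 -0.039   0.173 ] [36 34 36]
194 [ 0.0005 -0.0372  0.1665] [169 183 184]
201 [ 0.0005 -0.0346  0.1635] [169 183 184]
208 [ 0.0005 -0.0325  0.1591] [169 184 184]
215 [ 0.0005 -0.0304  0.1556] [167 182 181]
222 [ 0.0005 -0.0279  0.1533] [68 72 72]
229 [ 0.0005 -0.0259  0.1499] [81 83 84]
236 [ 0.0005 -0.0234  0.148 ] [94 97 97]
243 [ 0.0005 -0.0197  0.1487] [77 79 80]
250 [ 0.0005 -0.0141  0.1536] [92 94 96]
257 [ 0.0005 -0.01    0.1548] [85 87 87]
264 [ 0.0004 -0.0048  0.1578] [85 87 87]
271 [0.0004 0.0008 0.1613] [85 87 87]
```

Call:
jog_arm(rows=[[1, 0, -0.004, 0.002, 0, 0, 0], [1, 0, -0.004, 0.002, 0, 0, 0], [1, 0, -0.004, 0.002, 0, 0, 0], [1, 0, -0.004, 0.002, 0, 0, 0], [1, 0, -0.004, 0.002, 0, 0, 0], [1, 0, -0.003, 0.002, 0, 0, 0], [1, 0, -0.003, 0.0015, 0, 0, 0], [1, 0, 0, 0, 0, 0, 0]])

```text
time_s: 29.57
tool_pos: [0.494, 0.2063, 0.1977]
tool_rot: [179.8, 0.0, -5.0]
force: [-1.0, -4.9, 7.0]
grip_width: 0.0353
```

```bash
python3 face.py w11 | awk 'NR<2||NR>3'
```

```text
[0.4941 0.2063 0.1977] [179.8   0.   -5. ] [-0.5 -4.1  6.7] 0.03537342430279619
194 [ 1.000e-04 -3.520e-02  1.762e-01] [120 130 130]
201 [ 1.000e-04 -3.430e-02  1.669e-01] [69 70 70]
208 [ 1.000e-04 -3.230e-02  1.619e-01] [125 128 127]
215 [ 1.000e-04 -2.930e-02  1.608e-01] [84 87 85]
222 [ 1.00e-04 -2.54e-02  1.62e-01] [84 86 86]
229 [ 1.000e-04 -2.200e-02  1.615e-01] [83 86 84]
236 [ 1.000e-04 -1.840e-02  1.617e-01] [90 93 91]
243 [ 1.000e-04 -1.450e-02  1.622e-01] [88 90 90]
250 [ 1.00e-04 -1.09e-02  1.62e-01] [88 91 91]
257 [ 1.000e-04 -6.400e-03  1.636e-01] [88 90 89]
264 [ 1.000e-04 -2.500e-03  1.638e-01] [89 90 89]
271 [1.000e-04 1.800e-03 1.644e-01] [89 91 91]
```

Call:
jog_arm(rows=[[0.5, 0, 0, 0, 0, 0, 0], [0.5, 0, 0, 0, 0, 0, 0], [0.5, 0, 0, 0, 0, 0, 0], [0.5, 0, 0, 0.005, 0, 0, 0], [0.5, 0, 0, 0.006, 0, 0, 0], [0.5, 0, 0, 0, 0, 0, 0], [1, 0, 0, 0, 0, 0, 0], [1, 0, 0, 0, 0, 0, 0], [1, 0, 0, 0, 0, 0, 0], [1, 0, 0, 0, 0, 0, 0], [1, 0, 0, 0, 0, 0, 0], [1, 0, 0, 0, 0, 0, 0]], grip_force=40)

```text
time_s: 30.62
tool_pos: [0.4938, 0.207, 0.1865]
tool_rot: [180.0, -0.0, -5.0]
force: [0.1, -0.4, -1.4]
grip_width: 0.0349
```

Call:
jog_arm(rows=[[1, 0, 0, -0.005, 0, 0, 0], [1, 0, 0, -0.01, 0, 0, 0], [1, 0, 0, -0.02, 0, 0, 0], [1, 0, 0, -0.03, 0, 0, 0], [1, 0, 0, -0.03, 0, 0, 0], [1, 0, 0, -0.03, 0, 0, 0], [1, 0, 0, 0, 0, 0, 0]])

```text
time_s: 31.2
tool_pos: [0.4953, 0.2091, 0.318]
tool_rot: [-179.8, -0.5, -4.9]
force: [0.9, 1.4, -1.0]
grip_width: 0.0348
```

```bash
python3 face.py w12 | awk 'NR<2||NR>2'
```

```text
[0.4948 0.2082 0.3154] [-179.9   -0.4   -5. ] [-0.6 -0.  -1.7] 0.03449696382017456
187 [ 0.0013 -0.0055  0.3159] [72 66 59]
194 [ 0.0011 -0.0346  0.1813] [76 74 72]
201 [ 0.0011 -0.0352  0.1659] [109 118 118]
208 [ 0.001  -0.0352  0.1546] [175 190 189]
215 [ 0.001  -0.0337  0.1492] [79 82 82]
222 [ 0.001  -0.0308  0.1482] [83 85 83]
229 [ 0.001  -0.0276  0.1481] [82 84 84]
236 [ 0.001  -0.0238  0.1492] [80 83 81]
243 [ 0.001  -0.0208  0.1484] [76 79 78]
250 [ 0.0011 -0.0178  0.1477] [75 79 78]
257 [ 0.0011 -0.0139  0.1486] [76 78 77]
264 [ 0.0011 -0.0107  0.1481] [82 85 86]
271 [ 0.0011 -0.0076  0.1473] [82 84 84]
```

```bash
python3 - <<'E'
from h import *
s=go([.568,.312,.29],-3.6,grip=1)
s=go([.568,.312,.2005],-3.6,start=s,n=6,grip=1)
E
```

```text
4 rows -> [0.568 0.312 0.29 ] -3.6
[[1, 0.016, -0.0274, 0.0063, 0, 0, -0.34], [1, 0.0162, -0.0274, 0.0064, 0, 0, -0.34], [1, 0.0163, -0.0272, 0.0063, 0, 0, -0.34], [1, 0.0165, -0.0271, 0.0064, 0, 0, -0.34]]
6 rows -> [0.568  0.312  0.2005] -3.6
[[1, 0, 0, 0.0149, 0, 0, 0.0], [1, 0, 0, 0.0149, 0, 0, 0.0], [1, 0, 0, 0.0149, 0, 0, 0.0], [1, 0, 0, 0.0149, 0, 0, 0.0], [1, 0, 0, 0.0149, 0, 0, 0.0], [1, 0, 0, 0.015, 0, 0, 0.0]]
```

Call:
jog_arm(rows=[[1, 0.016, -0.0273, 0.0063, 0, 0, -0.35], [1, 0.0162, -0.0273, 0.0063, 0, 0, -0.35], [1, 0.0163, -0.0273, 0.0063, 0, 0, -0.35], [1, 0.0165, -0.0273, 0.0063, 0, 0, -0.35], [1, 0, 0, 0, 0, 0, 0], [1, 0, 0, 0, 0, 0, 0], [1, 0, 0, 0.015, 0, 0, 0], [1, 0, 0, 0.015, 0, 0, 0], [1, 0, 0, 0.015, 0, 0, 0], [1, 0, 0, 0, 0, 0, 0], [1, 0, 0, 0, 0, 0, 0]])

```text
time_s: 32.17
tool_pos: [0.5666, 0.3094, 0.2395]
tool_rot: [179.9, 0.1, -3.6]
force: [-0.5, 0.2, -0.3]
grip_width: 0.0347
```

```bash
python3 - <<'E'
from h import *
o=status.get_obs(); print(o['tool_rot'],o['tool_pos'])
s=go([.568,.312,.2005],-3.6,n=5,grip=1)
E
python3 face.py w13 | awk 'NR<2||NR>2'
```

```text
[ 1.79870061e+02  1.35254698e-01 -3.61815678e+00] [0.56663819 0.30944097 0.23952542]
5 rows -> [0.568  0.312  0.2005] -3.62
[[1, 0.0002, -0.0005, 0.0078, 0, 0, -0.0], [1, 0.0003, -0.0006, 0.0078, 0, 0, -0.0], [1, 0.0002, -0.0005, 0.0078, 0, 0, -0.0], [1, 0.0003, -0.0005, 0.0078, 0, 0, -0.0], [1, 0.0002, -0.0005, 0.0078, 0, 0, -0.0]]
[0.567  0.3101 0.2408] [180.    0.   -3.6] [-0.1  0.1 -0.7] 0.034939307841462736
187 [-0.0006 -0.0241  0.234 ] [128 129 128]
194 [-0.0005 -0.0325  0.1848] [96 98 97]
201 [-0.0004 -0.0331  0.1695] [100 107 106]
208 [-0.0004 -0.0327  0.1597] [147 160 158]
215 [-0.0004 -0.0316  0.1532] [74 76 76]
222 [-0.0004 -0.0286  0.1525] [76 79 77]
229 [-0.0004 -0.0254  0.1523] [75 77 77]
236 [-0.0004 -0.0216  0.1535] [69 71 70]
243 [-0.0004 -0.0186  0.1525] [69 72 71]
250 [-0.0004 -0.0155  0.1519] [69 72 71]
257 [-0.0004 -0.012   0.152 ] [68 69 69]
264 [-0.0004 -0.0084  0.1523] [72 75 75]
271 [-0.0004 -0.0051  0.1519] [71 73 72]
```

Call:
jog_arm(rows=[[1, 0.0003, -0.0004, 0.008, 0, 0, 0], [1, 0.0003, -0.0004, 0.008, 0, 0, 0], [1, 0.0003, -0.0004, 0.008, 0, 0, 0], [1, 0.0003, -0.0004, 0.008, 0, 0, 0], [1, 0, 0, 0.004, 0, 0, 0], [1, 0, 0, 0.002, 0, 0, 0], [1, 0, 0, 0, 0, 0, 0], [1, 0, 0, 0, 0, 0, 0]])

```text
time_s: 32.88
tool_pos: [0.5683, 0.3126, 0.2033]
tool_rot: [-180.0, 0.0, -3.6]
force: [0.0, -0.3, -0.7]
grip_width: 0.0348
```

Call:
jog_arm(rows=[[1, 0, 0, 0.001, 0, 0, 0], [1, 0, 0, 0.001, 0, 0, 0], [1, 0, 0, 0.0008, 0, 0, 0], [1, 0, 0, 0, 0, 0, 0], [1, 0, 0, 0, 0, 0, 0]])

```text
time_s: 33.3
tool_pos: [0.5684, 0.3124, 0.2005]
tool_rot: [180.0, -0.0, -3.6]
force: [0.4, 0.4, -0.9]
grip_width: 0.0347
```

Call:
jog_arm(rows=[[1, 0, 0, 0.001, 0, 0, 0], [1, 0, 0, 0, 0, 0, 0], [0.85, 0, 0, 0, 0, 0, 0], [0.7, 0, 0, 0, 0, 0, 0], [0.5, 0, 0, 0, 0, 0, 0], [0.45, 0, 0, 0, 0, 0, 0], [0.45, 0, 0, 0, 0, 0, 0], [0.45, 0, 0, -0.01, 0, 0, 0], [0.45, 0, 0, -0.025, 0, 0, 0], [0.45, 0, 0, -0.035, 0, 0, 0], [0.45, 0, 0, -0.035, 0, 0, 0], [0.45, 0, 0, -0.035, 0, 0, 0]])

```text
time_s: 34.3
tool_pos: [0.568, 0.3125, 0.3414]
tool_rot: [-180.0, 0.0, -3.5]
force: [-0.4, 0.1, 0.6]
grip_width: 0.0482
```

Call:
jog_arm(rows=[[0.45, 0, 0.035, -0.02, 0, 0, 0], [0.45, 0, 0.035, -0.02, 0, 0, 0], [0.45, -0.02, 0.035, -0.01, 0, 0, 0], [0.45, -0.02, 0.03, 0, 0, 0, 0], [0.45, 0, 0, 0, 0, 0, 0], [0.45, 0, 0, 0, 0, 0, 0]])

```text
time_s: 34.8
tool_pos: [0.52, 0.1773, 0.3899]
tool_rot: [179.8, -0.1, -3.9]
force: [0.9, -0.3, 0.1]
grip_width: 0.0478
```

```bash
python3 rack.py w14; python3 - <<'E'
from h import *
z=np.load('w14.npz'); p={k:z[k] for k in('vfov','cx','cy','eye','attitude')}; c=cloud(p,z['d'])
m=(c[...,0]>.53)&(c[...,0]<.61)&(c[...,1]>.26)&(c[...,1]<.37)&(c[...,2]>.034)&(c[...,2]<.08)
q=c[m]; r=cv2.minAreaRect(q[:,:2].astype(np.float32)); print('cart',m.sum(),np.round(r[0],4),np.round(r[1],4),r[2],np.percentile(q[:,2],[50,95,99]).round(4))
E
```

```text
[0.5201 0.1794 0.3901] [ 1.7995e+02 -1.0000e-01 -3.6900e+00] 0.04754968918531299
rack 23050 [0.4927 0.3102] [0.0972 0.2374] 86.32
cradle 0.95 [ 42. 207.] [0.4164 0.3208 0.032 ]
cradle 0.91 [ 42. 288.] [0.494  0.3157 0.032 ]
cradle 0.7 [ 48. 290.] [0.4953 0.3108 0.032 ]
cart 2907 [0.5686 0.3108] [0.0677 0.0356] 86.41854858398438 [0.0471 0.0502 0.051 ]
```

```bash
python3 - <<'E'
from h import *
z=np.load('w7.npz'); p={k:z[k] for k in('vfov','cx','cy','eye','attitude')}; d=z['d']; c=cloud(p,d)
O=np.array([.5046,-.0022]); a=np.radians(85); u=np.array([np.cos(a),np.sin(a)]); v=np.array([u[1],-u[0]])
l=(c[...,:2]-O)@v; x=(c[...,:2]-O)@u+.036
for l0 in np.arange(-.12,.03,.01):
    print(round(l0,2),[ (round(xx,3),np.round(np.percentile(c[...,2][k],90),3)) if (k:=(abs(l-l0)<.003)&(abs(x-xx)<.0025)&(d>0)).sum()>3 else None for xx in (.07,.075,.08,.085,.09,.145)])
o=go([.4414,.0816,.30],-5,grip=.45)
E
```

```text
-0.12 [None, None, (0.08, np.float64(0.001)), (0.085, np.float64(0.001)), (0.09, np.float64(0.001)), (0.145, np.float64(0.001))]
-0.11 [(0.07, np.float64(0.076)), (0.075, np.float64(0.087)), (0.08, np.float64(0.086)), (0.085, np.float64(0.011)), (0.09, np.float64(0.011)), (0.145, np.float64(0.011))]
-0.1 [(0.07, np.float64(0.077)), (0.075, np.float64(0.087)), (0.08, np.float64(0.086)), None, None, None]
-0.09 [(0.07, np.float64(0.077)), (0.075, np.float64(0.087)), (0.08, np.float64(0.087)), None, None, None]
-0.08 [(0.07, np.float64(0.077)), (0.075, np.float64(0.087)), (0.08, np.float64(0.086)), (0.085, np.float64(0.065)), (0.09, np.float64(0.064)), (0.145, np.float64(0.065))]
-0.07 [(0.07, np.float64(0.077)), (0.075, np.float64(0.087)), (0.08, np.float64(0.085)), (0.085, np.float64(0.067)), (0.09, np.float64(0.067)), (0.145, np.float64(0.067))]
-0.06 [(0.07, np.float64(0.077)), (0.075, np.float64(0.087)), (0.08, np.float64(0.086)), (0.085, np.float64(0.065)), (0.09, np.float64(0.065)), (0.145, np.float64(0.064))]
-0.05 [(0.07, np.float64(0.095)), (0.075, np.float64(0.095)), (0.08, n
[... 815 characters left out ...]
p.float64(0.086)), (0.085, np.float64(0.067)), (0.09, np.float64(0.067)), (0.145, np.float64(0.067))]
0.01 [(0.07, np.float64(0.077)), (0.075, np.float64(0.087)), (0.08, np.float64(0.086)), (0.085, np.float64(0.065)), (0.09, np.float64(0.065)), (0.145, np.float64(0.064))]
0.02 [(0.07, np.float64(0.077)), (0.075, np.float64(0.087)), (0.08, np.float64(0.086)), (0.085, np.float64(0.053)), (0.09, np.float64(0.052)), (0.145, np.float64(0.038))]
5 rows -> [0.4414 0.0816 0.3   ] -5.0
[[0.45, -0.0145, 0.0209, 0.018, 0, 0, 0.31], [0.45, -0.0144, 0.021, 0.018, 0, 0, 0.31], [0.45, -0.0142, 0.0211, 0.018, 0, 0, 0.31], [0.45, -0.0142, 0.0211, 0.018, 0, 0, 0.31], [0.45, -0.014, 0.0212, 0.018, 0, 0, 0.31]]
```

Call:
jog_arm(rows=[[0.45, -0.0145, 0.021, 0.018, 0, 0, 0.3], [0.45, -0.0143, 0.021, 0.018, 0, 0, 0.3], [0.45, -0.0142, 0.021, 0.018, 0, 0, 0.3], [0.45, -0.0142, 0.021, 0.018, 0, 0, 0.3], [0.45, -0.014, 0.021, 0.018, 0, 0, 0.3], [0.45, 0, 0, 0, 0, 0, 0], [0.45, 0, 0, 0, 0, 0, 0], [0.45, 0, 0, 0, 0, 0, 0]])

```text
time_s: 35.62
tool_pos: [0.4421, 0.0825, 0.3003]
tool_rot: [-179.9, -0.1, -4.9]
force: [0.6, -1.0, 0.8]
grip_width: 0.0476
```

```bash
python3 - <<'E'
from h import *
O=np.array([.5046,-.0022]); a=np.radians(85); u=np.array([np.cos(a),np.sin(a)]); v=np.array([u[1],-u[0]])
for _ in range(3):
    p=cams.camera_params('wrist'); im,d=cams.read_camera('wrist'); o=status.get_obs(); T=o['tool_pos'][:2]; print(o['tool_pos'].round(4),o['tool_rot'].round(2),'l',round((T-O)@v,4),'x',round((T-O)@u+.036,4))
c=cloud(p,d); l=(c[...,:2]-O)@v; x=(c[...,:2]-O)@u+.036
k=(abs(l+.07)<.006)&(d>0)&(x>.06)&(x<.16)
for x0 in np.arange(.07,.158,.002):
    m=k&(abs(x-x0)<.001); print(round(x0,3),np.median(c[...,2][m]).round(3) if m.any() else None,end='; ')
m=(abs(l+.07)<.03)&(x>.09)&(x<.14)&(c[...,2]>.055)&(c[...,2]<.07)&(d>0); print('\nlat mid',(np.percentile(l[m],1)+np.percentile(l[m],99))/2)
E
```

```text
[0.4424 0.0827 0.3006] [-1.7988e+02 -1.1000e-01 -4.8500e+00] l -0.0694 x 0.1151
[0.4424 0.0826 0.3006] [-1.7988e+02 -1.1000e-01 -4.8500e+00] l -0.0694 x 0.1151
[0.4423 0.0824 0.3005] [-1.7988e+02 -9.0000e-02 -4.8700e+00] l -0.0694 x 0.1149
0.07 None; 0.072 None; 0.074 None; 0.076 0.064; 0.078 0.075; 0.08 0.066; 0.082 0.066; 0.084 0.066; 0.086 0.066; 0.088 0.066; 0.09 0.066; 0.092 0.066; 0.094 0.066; 0.096 0.066; 0.098 0.066; 0.1 0.066; 0.102 0.066; 0.104 0.066; 0.106 0.066; 0.108 0.065; 0.11 0.064; 0.112 0.064; 0.114 0.065; 0.116 0.066; 0.118 0.066; 0.12 0.066; 0.122 0.066; 0.124 0.066; 0.126 0.066; 0.128 0.066; 0.13 0.066; 0.132 0.066; 0.134 0.066; 0.136 0.066; 0.138 0.216; 0.14 0.227; 0.142 0.228; 0.144 0.206; 0.146 0.205; 0.148 0.203; 0.15 0.058; 0.152 0.053; 0.154 0.052; 0.156 0.052; 
lat mid -0.07015185997929704
```

Call:
jog_arm(rows=[[0.45, -0.0007, 0.003, 0.02, 0, 0, 0], [0.45, 0, 0, 0.02, 0, 0, 0], [0.45, 0, 0, 0.02, 0, 0, 0], [0.45, 0, 0, 0.02, 0, 0, 0], [0.45, 0, 0, 0.0035, 0, 0, 0], [0.45, 0, 0, 0, 0, 0, 0], [0.45, 0, 0, 0, 0, 0, 0]])

```text
time_s: 36.35
tool_pos: [0.4411, 0.0786, 0.2168]
tool_rot: [-179.9, -0.0, -5.0]
force: [-0.2, -0.4, -0.4]
grip_width: 0.048
```

Call:
jog_arm(rows=[[1, 0, 0, 0, 0, 0, 0], [1, 0, 0, 0, 0, 0, 0], [1, 0, 0, 0, 0, 0, 0], [1, 0, 0, 0, 0, 0, 0], [1, 0, 0, 0, 0, 0, 0], [1, 0, 0, 0, 0, 0, 0], [1, 0, 0, 0, 0, 0, 0], [1, 0, -0.002, -0.0005, 0, 0, 0], [1, 0, -0.002, 0, 0, 0, 0], [1, 0, -0.001, 0, 0, 0, 0], [1, 0, 0, 0, 0, 0, 0]], grip_force=35)

```text
time_s: 37.27
tool_pos: [0.4413, 0.0818, 0.217]
tool_rot: [179.9, -0.0, -5.1]
force: [-1.8, -4.9, 7.7]
grip_width: 0.035
```

Call:
jog_arm(rows=[[1, 0, -0.001, -0.001, 0, 0, 0], [1, 0, -0.001, 0, 0, 0, 0], [1, 0, 0, 0, 0, 0, 0], [1, 0, 0, 0, 0, 0, 0]])

```text
time_s: 37.6
tool_pos: [0.4411, 0.0844, 0.2175]
tool_rot: [180.0, -0.0, -5.1]
force: [0.9, -3.0, 2.1]
grip_width: 0.0346
```

Call:
jog_arm(rows=[[1, 0, 0, -0.003, 0, 0, 0], [1, 0, 0, -0.003, 0, 0, 0], [1, 0, 0, -0.003, 0, 0, 0], [1, 0, 0, -0.003, 0, 0, 0], [1, 0, 0, -0.003, 0, 0, 0]])

```text
time_s: 38.02
tool_pos: [0.4408, 0.0846, 0.2326]
tool_rot: [180.0, 0.0, -5.1]
force: [-0.6, -2.8, -2.5]
grip_width: 0.0346
```

Call:
jog_arm(rows=[[1, 0, 0, -0.003, 0, 0, 0], [1, 0, 0, -0.003, 0, 0, 0], [1, 0, 0, -0.003, 0, 0, 0]])

```text
time_s: 38.27
tool_pos: [0.4413, 0.0854, 0.2421]
tool_rot: [-179.9, -0.1, -5.0]
force: [-0.2, 0.4, -0.6]
grip_width: 0.035
```

```bash
python3 face.py w15 | awk 'NR<2||NR>2'
```

```text
[0.4417 0.0856 0.2427] [-1.799e+02 -1.000e-01 -5.000e+00] [-0.2  0.6 -0.3] 0.03488428096408374
187 [-0.0004 -0.0354  0.1904] [247 248 247]
194 [-0.0004 -0.0353  0.1763] [126 135 135]
201 [-0.0003 -0.0353  0.1637] [122 131 130]
208 [-0.0003 -0.035   0.1539] [84 85 85]
215 [-0.0003 -0.0327  0.1513] [92 95 94]
222 [-0.0003 -0.0295  0.1512] [95 98 97]
229 [-0.0003 -0.0259  0.152 ] [93 95 95]
236 [-0.0003 -0.0223  0.1527] [85 88 87]
243 [-0.0003 -0.0198  0.1506] [85 87 87]
250 [-0.0003 -0.0158  0.152 ] [82 85 84]
257 [-0.0003 -0.0129  0.1508] [82 84 83]
264 [-0.0003 -0.0091  0.1514] [87 89 89]
271 [-0.0003 -0.0057  0.1513] [87 90 90]
```

Call:
jog_arm(rows=[[1, 0, 0, -0.01, 0, 0, 0], [1, 0, 0, -0.025, 0, 0, 0], [1, 0, 0, -0.035, 0, 0, 0], [1, 0, 0, -0.035, 0, 0, 0], [1, 0, 0, -0.035, 0, 0, 0], [1, 0.01, -0.03, -0.02, 0, 0, -0.4], [1, 0.01, -0.03, -0.02, 0, 0, -0.4], [1, 0.01, -0.03, -0.01, 0, 0, -0.4], [1, 0, 0, 0, 0, 0, 0], [1, 0, 0, 0, 0, 0, 0]])

```text
time_s: 39.15
tool_pos: [0.4783, 0.1752, 0.4314]
tool_rot: [-179.5, 0.2, -3.4]
force: [-0.4, 0.0, -0.9]
grip_width: 0.0348
```

```bash
python3 rack.py w16; python3 - <<'E'
from h import *
s=go([.4167,.3205,.27],-3.6,grip=1)
E
```

```text
[0.478  0.1734 0.4311] [-1.7978e+02  1.4000e-01 -3.6000e+00] 0.03476987449223256
rack 20668 [0.4928 0.3161] [0.1086 0.2377] 86.58
cradle 0.76 [ 48. 335.] [0.496  0.3167 0.032 ]
cradle 0.72 [ 50. 261.] [0.4154 0.3203 0.032 ]
rack 0.83 [0.4924 0.3191 0.    ]
7 rows -> [0.4167 0.3205 0.27  ] -3.63
[[1, -0.0102, -0.0206, 0.023, 0, 0, -0.04], [1, -0.0101, -0.0207, 0.0231, 0, 0, -0.04], [1, -0.0102, -0.0207, 0.023, 0, 0, -0.04], [1, -0.0101, -0.0206, 0.023, 0, 0, -0.04], [1, -0.0102, -0.0207, 0.023, 0, 0, -0.04], [1, -0.0101, -0.0207, 0.0231, 0, 0, -0.04], [1, -0.0101, -0.0207, 0.023, 0, 0, -0.04]]
```

Rack hasn't moved. Placing in the left cradle.

Call:
jog_arm(rows=[[1, -0.0102, -0.0207, 0.023, 0, 0, 0], [1, -0.0102, -0.0207, 0.023, 0, 0, 0], [1, -0.0102, -0.0207, 0.023, 0, 0, 0], [1, -0.0101, -0.0207, 0.023, 0, 0, 0], [1, -0.0101, -0.0207, 0.023, 0, 0, 0], [1, -0.0101, -0.0207, 0.023, 0, 0, 0], [1, -0.0101, -0.0207, 0.023, 0, 0, 0], [1, 0, 0, 0, 0, 0, 0], [1, 0, 0, 0, 0, 0, 0], [1, 0, 0, 0, 0, 0, 0]])

```text
time_s: 40.13
tool_pos: [0.4182, 0.3197, 0.2714]
tool_rot: [179.9, -0.2, -4.0]
force: [0.3, 0.4, -1.0]
grip_width: 0.0348
```

```bash
python3 - <<'E'
from h import *
s=go([.4168,.3210,.207],-3.6,n=5,grip=1)
for n in('cradle_0',):
  cams.read_camera('wrist'); print(status.get_obs()['tool_pos'])
E
```

```text
5 rows -> [0.4168 0.321  0.207 ] -3.62
[[1, -0.0003, -0.0002, 0.0129, 0, 0, -0.08], [1, -0.0003, -0.0003, 0.0129, 0, 0, -0.08], [1, -0.0003, -0.0002, 0.0128, 0, 0, -0.08], [1, -0.0003, -0.0003, 0.0129, 0, 0, -0.08], [1, -0.0003, -0.0002, 0.0129, 0, 0, -0.08]]
[0.41865499 0.31951994 0.27168101]
```

Call:
jog_arm(rows=[[1, -0.0004, -0.0003, 0.013, 0, 0, -0.1], [1, -0.0004, -0.0003, 0.013, 0, 0, -0.1], [1, -0.0004, -0.0003, 0.013, 0, 0, -0.1], [1, -0.0004, -0.0003, 0.013, 0, 0, 0], [1, 0, 0, 0.013, 0, 0, 0], [1, 0, 0, 0.003, 0, 0, 0], [1, 0, 0, 0.001, 0, 0, 0], [1, 0, 0, 0, 0, 0, 0], [1, 0, 0, 0, 0, 0, 0]])

```text
time_s: 40.93
tool_pos: [0.4155, 0.3228, 0.2011]
tool_rot: [-180.0, 0.0, -3.5]
force: [0.6, 1.0, -0.5]
grip_width: 0.0353
```

Call:
jog_arm(rows=[[1, 0, 0, 0.0007, 0, 0, 0], [1, 0, 0, 0, 0, 0, 0], [0.85, 0, 0, 0, 0, 0, 0], [0.7, 0, 0, 0, 0, 0, 0], [0.5, 0, 0, 0, 0, 0, 0], [0.45, 0, 0, 0, 0, 0, 0], [0.45, 0, 0, 0, 0, 0, 0], [0.45, 0, 0, -0.01, 0, 0, 0], [0.45, 0, 0, -0.025, 0, 0, 0], [0.45, 0, 0, -0.035, 0, 0, 0], [0.45, 0, 0, -0.035, 0, 0, 0], [0.45, 0, 0, -0.035, 0, 0, 0]])

```text
time_s: 41.93
tool_pos: [0.4151, 0.3228, 0.3427]
tool_rot: [180.0, 0.0, -3.5]
force: [1.4, 0.2, 0.3]
grip_width: 0.0476
```

Call:
jog_arm(rows=[[0.45, 0.01, 0.035, -0.02, 0, 0, 0], [0.45, 0.02, 0.035, -0.03, 0, 0, 0], [0.45, 0.02, 0.035, -0.03, 0, 0, 0], [0.45, 0.02, 0.035, -0.02, 0, 0, 0], [0.45, 0, 0, 0, 0, 0, 0], [0.45, 0, 0, 0, 0, 0, 0]])

```text
time_s: 42.43
tool_pos: [0.4709, 0.1912, 0.4304]
tool_rot: [180.0, -0.1, -3.9]
force: [-0.7, 0.6, -0.4]
grip_width: 0.0479
```

```bash
python3 rack.py w17; python3 - <<'E'
from h import *
z=np.load('w17.npz'); p={k:z[k] for k in('vfov','cx','cy','eye','attitude')}; c=cloud(p,z['d'])
for x0 in (.417,.5687):
    m=(abs(c[...,0]-x0)<.035)&(c[...,1]>.26)&(c[...,1]<.38)&(c[...,2]>.034)&(c[...,2]<.08)
    q=c[m]; r=cv2.minAreaRect(q[:,:2].astype(np.float32)); print('cart',m.sum(),np.round(r[0],4),np.round(r[1],4),r[2],np.percentile(q[:,2],[50,95,99]).round(4))
s=go([.4698,.0005,.36],75,grip=.5)
E
```

```text
[0.4696 0.1931 0.4295] [ 1.80e+02 -3.00e-02 -3.68e+00] 0.047450482984920016
rack 21208 [0.4929 0.3175] [0.1112 0.2378] 86.54
cradle 0.96 [ 61. 338.] [0.4948 0.3157 0.032 ]
rack 0.88 [0.4924 0.3182 0.    ]
cart 2294 [0.4172 0.3237] [0.0687 0.0355] 86.25397491455078 [0.0473 0.0504 0.0512]
cart 2281 [0.568  0.3116] [0.0689 0.0347] 86.21121978759766 [0.0472 0.0502 0.0509]
12 rows -> [0.4698 0.0005 0.36  ] 74.94
[[0.5, 0.0011, 0.0162, 0.0057, 0, 0, -6.53], [0.5, -0.0008, 0.0162, 0.0058, 0, 0, -6.53], [0.5, -0.0026, 0.016, 0.0057, 0, 0, -6.53], [0.5, -0.0044, 0.0155, 0.0057, 0, 0, -6.53], [0.5, -0.0061, 0.015, 0.0057, 0, 0, -6.53], [0.5, -0.0079, 0.0142, 0.0058, 0, 0, -6.53], [0.5, -0.0093, 0.0133, 0.0057, 0, 0, -6.53], [0.5, -0.0108, 0.012, 0.0057, 0, 0, -6.53], [0.5, -0.0122, 0.0108, 0.0058, 0, 0, -6.53], [0.5, -0.0132, 0.0093, 0.0057, 0, 0, -6.53], [0.5, -0.0143, 0.0077, 0.0057, 0, 0, -6.53], [0.5, -0.015, 0.0061, 0.0057, 0, 0, -6.53]]
```

View pics/w17.png

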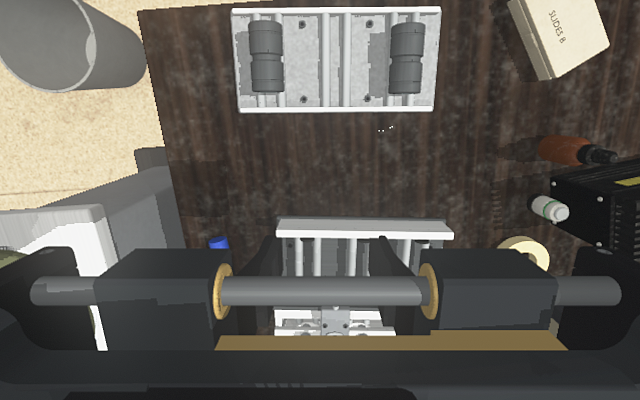

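Call:
jog_arm(rows=[[0.5, 0.001, 0.0162, 0.0057, 0, 0, -6.6], [0.5, -0.001, 0.0162, 0.0057, 0, 0, -6.6], [0.5, -0.0026, 0.016, 0.0057, 0, 0, -6.6], [0.5, -0.0044, 0.0155, 0.0057, 0, 0, -6.6], [0.5, -0.006, 0.015, 0.0057, 0, 0, -6.6], [0.5, -0.008, 0.0142, 0.0057, 0, 0, -6.6], [0.5, -0.0093, 0.0133, 0.0057, 0, 0, -6.6], [0.5, -0.0108, 0.012, 0.0057, 0, 0, -6.6], [0.5, -0.0122, 0.0108, 0.0057, 0, 0, -6.6], [0.5, -0.0132, 0.0093, 0.0057, 0, 0, -6.6], [0.5, -0.0143, 0.0077, 0.0057, 0, 0, -6.6], [0.5, -0.015, 0.006, 0.0057, 0, 0, -6.6]])

```text
time_s: 43.58
tool_pos: [0.4707, 0.0006, 0.3597]
tool_rot: [-179.9, 0.0, 76.2]
force: [-0.4, -1.1, -0.8]
grip_width: 0.0436
```

Call:
jog_arm(rows=[[0.5, 0, 0, 0, 0, 0, 0], [0.5, 0, 0, 0, 0, 0, 0], [0.5, 0, 0, 0, 0, 0, 0]])

```text
time_s: 43.83
tool_pos: [0.4711, 0.0013, 0.3606]
tool_rot: [-180.0, -0.0, 75.7]
force: [-0.7, -0.1, 0.4]
grip_width: 0.0435
```

```bash
python3 - <<'E'
from h import *
for _ in range(3): cams.read_camera('wrist'); o=status.get_obs(); print(o['tool_pos'].round(4),o['tool_rot'].round(2))
s=go([.4696,.0008,.287],75.4,n=4,grip=.5)
E
```

```text
[0.4712 0.0013 0.3608] [-1.7999e+02 -3.0000e-02  7.5730e+01]
[0.4713 0.0011 0.3609] [ 1.7999e+02 -1.0000e-02  7.5740e+01]
[0.4713 0.0007 0.3609] [179.98  -0.    75.73]
4 rows -> [0.4696 0.0008 0.287 ] 75.41
[[0.5, -0.0001, -0.0004, 0.0185, 0, 0, 0.08], [0.5, -0.0001, -0.0005, 0.0185, 0, 0, 0.08], [0.5, -0.0001, -0.0004, 0.0184, 0, 0, 0.08], [0.5, -0.0001, -0.0004, 0.0185, 0, 0, 0.08]]
```

Call:
jog_arm(rows=[[0.5, 0, -0.0004, 0.0185, 0, 0, 0.1], [0.5, 0, -0.0004, 0.0185, 0, 0, 0], [0.5, 0, -0.0004, 0.0185, 0, 0, 0], [0.5, 0, -0.0004, 0.0185, 0, 0, 0], [0.5, 0, 0, 0, 0, 0, 0], [1, 0, 0, 0, 0, 0, 0], [1, 0, 0, 0, 0, 0, 0], [1, 0, 0, 0, 0, 0, 0], [1, 0, 0, 0, 0, 0, 0], [1, 0, 0, 0, 0, 0, 0], [1, 0, 0, 0, 0, 0, 0], [1, 0, 0, 0, 0, 0, 0]], grip_force=30)

```text
time_s: 44.98
tool_pos: [0.4702, 0.0002, 0.2874]
tool_rot: [179.9, -0.1, 75.6]
force: [1.3, 2.3, 3.0]
grip_width: 0.0137
```

Call:
jog_arm(rows=[[1, 0, 0, 0, 0, 0, 6.7], [1, 0, 0, 0, 0, 0, 6.7], [1, 0, 0, 0, 0, 0, 6.7], [1, 0, 0, 0, 0, 0, 6.7], [1, 0, 0, 0, 0, 0, 6.7], [1, 0, 0, 0, 0, 0, 6.7], [1, 0, 0, 0, 0, 0, 6.7], [1, 0, 0, 0, 0, 0, 6.7], [1, 0, 0, 0, 0, 0, 6.7], [1, 0, 0, 0, 0, 0, 6.7], [1, 0, 0, 0, 0, 0, 6.7], [1, 0, 0, 0, 0, 0, 6.7]])

```text
time_s: 45.98
tool_pos: [0.4696, -0.0004, 0.2873]
tool_rot: [180.0, 0.1, -5.2]
force: [-3.0, 1.3, 7.4]
grip_width: 0.0135
```

Call:
jog_arm(rows=[[1, 0, 0, 0, 0, 0, 0], [1, 0, 0, 0, 0, 0, 0], [0.4, 0, 0, 0, 0, 0, 0], [0.4, 0, 0, 0, 0, 0, 0], [0.4, 0, 0, 0, 0, 0, 0], [0.4, 0, 0, 0, 0, 0, 0], [0.4, 0, 0, -0.03, 0, 0, 0], [0.4, 0, 0, -0.03, 0, 0, 0], [0.4, 0, 0.02, -0.03, 0, 0, 0], [0.4, 0, 0.035, -0.03, 0, 0, 0], [0.4, 0, 0.035, -0.01, 0, 0, 0], [0.4, 0, 0, 0, 0, 0, 0]])

```text
time_s: 46.98
tool_pos: [0.4621, -0.0942, 0.4164]
tool_rot: [179.7, -0.3, -5.4]
force: [-0.2, -0.8, -0.0]
grip_width: 0.0522
```

```bash
python3 - <<'E'
from h import *
p=cams.camera_params('wrist'); im,d=cams.read_camera('wrist'); c=cloud(p,d); print(status.get_obs()['tool_pos'],status.get_obs()['tool_rot'])
m=(c[...,2]>.118)&(c[...,2]<.132)&(c[...,0]>.42)&(c[...,0]<.52)&(abs(c[...,1])<.05)&(d>.1)
r=cv2.minAreaRect(c[m][:,:2].astype(np.float32)); print(m.sum(),r)
s=go([.43,-.19,.42],-34,grip=0)
s=go([.395,-.27,.42],-62.5,start=s,grip=0)
E
```

```text
[ 0.46212421 -0.09097935  0.41491607] [ 1.79890332e+02 -1.23262973e-01 -5.29585845e+00]
1162 ((0.4696179926395416, 0.0004559941589832306), (0.05173983797430992, 0.01374597754329443), 84.83052062988281)
5 rows -> [ 0.43   -0.1899  0.42  ] -34.0
[[0, -0.0046, 0.0203, -0.001, 0, 0, 5.74], [0, -0.0025, 0.0207, -0.001, 0, 0, 5.74], [0, -0.0004, 0.0208, -0.0011, 0, 0, 5.74], [0, 0.0016, 0.0207, -0.001, 0, 0, 5.74], [0, 0.0037, 0.0205, -0.001, 0, 0, 5.74]]
5 rows -> [ 0.395 -0.27   0.42 ] -62.5
[[0, 0.0032, 0.0172, 0, 0, 0, 5.7], [0, 0.0048, 0.0168, 0, 0, 0, 5.7], [0, 0.0065, 0.0162, 0, 0, 0, 5.7], [0, 0.008, 0.0155, 0, 0, 0, 5.7], [0, 0.0096, 0.0146, 0, 0, 0, 5.7]]
```

Knob is closed (84.8°, as at the start). Now re-check the rod for any knock.

Call:
jog_arm(rows=[[0, -0.0046, 0.0203, -0.001, 0, 0, 5.7], [0, -0.0025, 0.0207, -0.001, 0, 0, 5.7], [0, 0, 0.021, -0.001, 0, 0, 5.7], [0, 0.0016, 0.0207, -0.001, 0, 0, 5.7], [0, 0.0037, 0.0205, -0.001, 0, 0, 5.7], [0, 0.0032, 0.0172, 0, 0, 0, 5.7], [0, 0.0048, 0.0168, 0, 0, 0, 5.7], [0, 0.0065, 0.0162, 0, 0, 0, 5.7], [0, 0.008, 0.0155, 0, 0, 0, 5.7], [0, 0.0096, 0.0146, 0, 0, 0, 5.7], [0, 0, 0, 0, 0, 0, 0], [0, 0, 0, 0, 0, 0, 0]])

```text
time_s: 48.03
tool_pos: [0.3973, -0.2666, 0.418]
tool_rot: [-180.0, 0.1, -61.8]
force: [0.6, 0.3, 0.1]
grip_width: 0.0873
```

```bash
python3 mat.py w18
```

```text
[ 0.3978 -0.2657  0.4182]
rod 3075 [ 0.4827 -0.2256] [0.1785 0.0253] 27.917415618896484 0.02975411624619683
station -0.09 edges [0.0575 0.048 ] mid off 0.0048
station -0.06 edges [0.058  0.0495] mid off 0.0043
station -0.03 edges [0.057 0.048] mid off 0.0045
station 0 edges [0.063  0.0475] mid off 0.0078
station 0.03 edges [0.0585 0.0485] mid off 0.005
station 0.06 edges [0.0575 0.049 ] mid off 0.0043
station 0.09 edges [0.0575 0.0465] mid off 0.0055
ends -0.03 [0.15  0.112]
ends 0.03 [0.15  0.114]
rod_mid 0.8 [ 0.4802 -0.2279  0.016 ]
mat_top 0.92 [ 0.4864 -0.2202  0.003 ]
```

```bash
python3 - <<'E'
from h import *
z0=dict(wafer_box=0,tweezers=0,dropper_bottle=0,spare_objective=0,tape_roll=0,rack=0,cartridge_0_center=.032)
im,d=cams.read_camera('top'); save('top9.png',im); p=cams.camera_params('top'); c=cloud(p,d)
for n,z in z0.items():
    for q in landmark_of('top',n)[:2]: print(n,round(q['conf'],2),at_z(p,q['position'],z).round(3)[:2])
for x0 in (.417,.493,.5687):
    m=(abs(c[...,0]-x0)<.035)&(c[...,1]>.24)&(c[...,1]<.4)&(c[...,2]>.034)&(c[...,2]<.08); print(x0,m.sum(),c[m].mean(0).round(3) if m.any() else '')
s,_=cams.read_camera('scene'); cv2.imwrite('pics/s9.png',cv2.resize(cv2.cvtColor(s,4)[110:360,160:480],None,fx=2.4,fy=2.4))
E
```

```text
tweezers 0.43 [ 0.694 -0.268]
dropper_bottle 0.66 [0.759 0.201]
dropper_bottle 0.19 [0.41 0.32]
spare_objective 0.39 [0.752 0.127]
rack 0.68 [0.489 0.32 ]
cartridge_0_center 0.6 [0.417 0.321]
cartridge_0_center 0.26 [0.491 0.303]
0.417 248 [0.417 0.323 0.046]
0.493 0 
0.5687 245 [0.567 0.311 0.046]
```

View pics/s9.png

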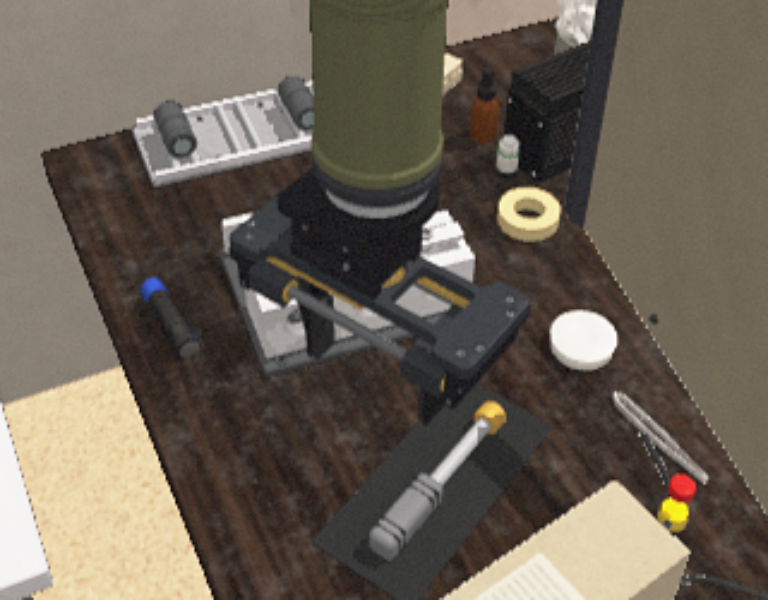

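The picture shows the cartridges in two cradles (170,130 and 300,100), the rod along the mat (440,480), and the bystanders where they were. Handing in.

```bash
python3 -c "
from h import *
print(env.sign_off())"
```

```text
the job is handed in; nothing more can be done
None
```

The job is done and handed in at about 48 s of robot time. Only two cartridges were present, in the left and middle bores. I opened the knob, drove both onto the guide rods with the rod, laid the rod back on its mat, put the cartridges in the two outer cradles and closed the knob.

**Last checks:**
- **Cartridges:** both lie level in their cradles. Their tops are about 50 mm above the desk, as they should be, and their axes are parallel to the cradles. The rack had not moved.
- **Knob:** the bar stands at 84.8°, against 84.6° at the start, so it is closed.
- **Rod:** it lies within about 0.2° of the mat's direction, but about 4–5 mm to one side of the middle and 1–4 mm short of it lengthwise. I left it there.
- **Bystanders:** tweezers, bottle and objective still measured in place. The detector missed the wafer box and the tape roll in the last top view. The last scene picture shows both apparently where they were.

**What went wrong on the way:** the first cartridge tipped up about 50° in the grip as I lifted it, probably because its rear end caught under the keeper bar. I levelled it by lowering it onto the clear desk between holder and rack, gripped it again and placed it. I slid the second one forward, clear of the bar, before lifting, and it came out level.

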